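Slide the wafer canister along the fence into the sprung nest

ROBOT

A 7-joint arm with a two-finger parallel gripper is mounted at the origin on the work surface. World frame = base frame: x ahead of the robot, y to its left, z up, the work surface at z = 0. Lengths are in m, angles in rad, forces in N, time in s.
With the tool pointing down it reaches from about 0.425 to 0.925 m from the base axis. Payload 6.8 kg.
Tool frame: the origin (TCP) lies midway between the tips of the shut fingers; the grasp point (between the pads) lies 19 mm behind it (arm.grasp_offset is the distance from the TCP to the grasp point, in m); y points along the fingers, x is the direction in which the jaws open and shut, and the axes are right-handed (so a half turn about y gives the same grasp; the last joint's range is limited). The gripper opens to 85 mm and grips with 20 to 120 N. Pads are 22 mm wide; open, the fingers measure 114 mm over their backs; the gripper's body (76 mm by 85 mm) begins 54 mm behind the grasp point. The pads swing forward as they close: fully open they stand 13 mm farther back than shut.
Start: joints at [-0.108, 0.477, 0.022, 1.555, -0.011, 1.109, -0.083], TCP at [0.675, 0, 0.231] pointing down, gripper open.
Joint ranges: [-2.96, 2.96], [-0.34, 2.1], [-1.41, 1.46], [0.24, 2.44], [-1.37, 4.51], [0.17, 1.92], [-2.96, 2.96]. Speed limits (rad/s): [2.39, 2.39, 3.14, 3.14, 3.14, 3.14, 3.14].

INTERFACE

Orientations are given as a rotation vector (axis times angle).
In Python, from plant import status, imaging, sign_off, arm gives the robot as it stands. The module is installed in compiled form; this text tells all that it offers.
- The arm moves only by the tool arm_command, never from a script. Its argument "commands" is a list of rows, each an object of numbers: "x", "y", "z": the shift along the world's x, y, z in mm; "turn": the turn about the world's z in rad; "jaw": the opening in per cent of the stroke, from 0 (shut) to 100 (fully open). A call has 1 to 10 rows; each row shifts and turns the commanded pose from where the row before left it; what a row does not reach is not made up. A row lasts 1/12 s, in which the tool goes at most 41.7 mm and 7.16 degrees, less where a joint would pass 70% of its speed; a pose out of reach is approached as far as the arm can. A call with a gripper value outside its range is refused whole. The fingers move at their own pace and stop on an object; the grip force is fixed at half the most. Time passes only in rows, so rows that do not move let the fingers close. It gives the time, the measured TCP pose, the force and the opening at its end, in the units of the state.
- status.get_obs(): the state, without advancing time (a new reading comes with each control period).
- imaging.capture(name): name is "scene" or "side" or "wrist"; returns a dict with "pixels" (400x640x3 uint8, blue, green, red), "fx", "fy", "cx", "cy" (pixels), "pose" (4x4, takes a point from camera to world coordinates); the wrist camera has in their place "T_tool_cam" (4x4, takes a point from camera to tool coordinates, whose origin is the TCP and whose axes are the tool frame's). Camera axes: x right, y up, looking along -z (the intrinsics and any distortion apply to the point x, -y, -z); pixel columns grow to the right and rows downward; lengths in m; the calibration is good to about 2 mm. A picture is of the moment at which its call begins: read the wrist's pose just before it. There is no depth.
- sign_off(): hands the job in, once; it reports no verdict.
The state is a dict: "time": time; "joint_positions": joint angles; "joint_vel": joint speeds; "tau": joint torques, N m; "ee_pos": TCP position; "eef_rot": TCP orientation; "contact_force": force on the tool from outside, world axes, zero at the start; "torque": the same for the moment, N m; "grip_width": opening from 0.0 (shut) to 1.0 (fully open).
Only numpy, scipy, OpenCV 4.12 (cv2) and the standard library are available. Lean on these libraries where they do the work, as an engineer would, in place of code of your own. Each camera call takes 0.05 s, during which the arm holds its last target.

TASK

Push the round blue wafer canister over to the white fence of the loading rail, then slide it along the fence to the left, keeping it against the fence, until it has gone past the orange keeper and stays held between keeper and bumper, pressing the bumper in. Push gently and only on its side: do not touch its clear lid, and do not lift or tip it. Leave the spool, the vial and the chip box alone, and let go of everything at the end.

Things in the scene. Friction and masses are not known exactly. Their poses are not given: they have to be found in the camera images.
- rail: Fixed loading rail: aluminium base plate 500 mm long (y), 180 mm wide (x -100 to +80 mm), 12 mm thick. Origin on the table under its middle; x points across the plate to the fence, y along the fence to the left (travel direction), z up. The -x side is open. On its left part a grey L-shaped nest is clamped; nothing on the rail is more than 70 mm above the table.
- fence_foot (a point): Middle of the foot of the white fence's near face: rail x = +60 mm, y = 0, 12 mm above the table, axes as the rail. The fence is straight, runs the whole rail length, is 12 mm thick and 30 mm high (top 42 mm above the table). A canister touching it has its centre 50 mm from the face, at rail x = +10 mm.
- canister_center (a point): Centre (half-way up) of the loose upright blue canister: 100 mm across, 34 mm high, 0.2 to 0.35 kg, too wide to grasp, centre 29 mm above the table. It starts at the right of the rail (rail y -140 to -80 mm), 15 to 45 mm clear of the fence. Smooth: friction 0.25 to 0.35 on everything, slides with 0.5 to 1.2 N; swerves away if pushed off-centre without the fence's support.
- lid: Clear lid on the canister, 86 mm across, 4 mm thick, a brass-coloured wafer seen in it; origin at the centre of its underside, 46 mm above the table. Not to be touched.
- keeper (a joint): Travel (m) of the sprung orange pin (16 mm across, 29 mm high) on the nest's open side; 0 = out, 0.013 = fully pushed back from the fence. Its place is NOT measured: somewhere from rail y +70 to +120 mm. Out, it leaves 91 mm to the fence; the canister on the fence drives it back 9 mm (about 3 to 8 N of push) and it springs out behind. A canister 5 mm off the fence jams on it.
- bumper (a joint): Travel (m) of the soft-sprung (0.4 to 1.5 N) orange plate, 60 mm wide, across the path at the nest's end, face 72 mm beyond the keeper pin's axis; 0 = out, 0.014 = hard stop. The canister meets it with its centre 22 mm past the pin's axis; at 31 mm past (bumper 0.009) the keeper is fully out behind it. Let go there, the canister stays and the bumper reads 0.008 to 0.014.
- spool: Bystander: loose brass-coloured wire spool 52 mm across, 30 mm high, on the table off the right-hand end of the rail; origin at the centre of its underside.
- vial: Bystander: loose amber glass jar 40 mm across, 60 mm high, on the table behind the fence; origin at the centre of its underside.
- chipbox: Bystander: loose black chip box 60 x 60 x 22 mm on the table behind the fence; origin at the centre of its underside.
Things that resemble listed ones, but are neither listed nor needed, are in the scene too. What is shaped like the part that bears canister_center but pink or purple is not meant.

How it is judged:
On the way, in this order (a step that is already met when the one before it is completed fails the run):
1. the canister is brought against the fence (within 3 mm) ahead of the nest (x of canister_center in the frame of rail above 0.007 m and y of canister_center in the frame of rail below 0.03 m and angle between canister_center's own z axis and vertical below 0.1 rad), for 0.1 s.
2. the canister, on the fence, pushes the keeper back by more than 4 mm (x of canister_center in the frame of rail above 0.007 m and y of canister_center in the frame of rail above 0.03 m and value of joint keeper above 0.004 m).
At the end, for the whole second after the job is handed in: The canister stands flat and at rest in the nest, against the fence (within 3 mm), past the keeper, which is out again behind it (pushed back less than 2.5 mm), and holds the bumper pressed in by more than 6 mm (x of canister_center in the frame of rail between 0.007 and 0.0125 m and y of canister_center in the frame of rail above 0.085 m and value of joint keeper below 0.0025 m and value of joint bumper above 0.006 m and angle between canister_center's own z axis and vertical below 0.05 rad and z of canister_center in the frame of rail below 0.033 m and linear speed of canister below 0.01 m/s); the robot touches nothing.
It fails at once if the canister strays more than 10 mm off the fence on the way along it (past rail y = -40 mm) (y of canister_center in the frame of rail above -0.04 m and x of canister_center in the frame of rail below 0 m).
It fails at once if the canister is pushed by the gripper, or pressed against the rail and fence, with more than 25 N (contact force between canister and rail above 25 N or contact force between canister and the fingers above 25 N).
It fails at once if the clear lid is touched (more than 0.5 N) (contact force between lid and the fingers above 0.5 N or contact force between lid and the arm above 0.5 N).
It fails at once if the canister is lifted more than 8 mm or tipped more than 0.2 rad (z of canister_center in the frame of rail above 0.037 m or angle between canister_center's own z axis and vertical above 0.2 rad).
It fails at once if the spool, the vial or the chip box is moved more than 15 mm (distance of any of spool, vial, chipbox from where it was at the start of the episode above 0.015 m).
It also fails if it takes over 53 s, if anything falls off the work surface, if the arm or the gripper's body presses on something with over 40 N, if the wrist force passes 120 N, or if a joint passes its speed limit or range.

## Working session

There is one attempt and no reset: what is moved stays moved. The work goes in short steps, Python scripts to look and compute and a tool call to move; the robot and the scene stay as the last step left them, time stands still between calls to the robot, and variables do not carry over. Pictures are saved under pics/ and viewed, and the job is handed in when it is done.

Besides the shell and the picture viewer there is one more tool, called after "Request:" in YAML: its name, and indented under it one key for each argument. arm_command: Moves the arm, as the interface text tells. Its arguments: {"type":"object","properties":{"commands":{"type":"array"}},"required":["commands"]}

```bash
mkdir -p pics
cat > h.py <<'E'
import numpy as np, cv2
from plant import status, imaging, arm
def snap(n,f):
    c=imaging.capture(n); cv2.imwrite('pics/'+f,c['pixels'])
    np.savez('pics/'+f[:-4]+'.npz',**{k:v for k,v in c.items()})
    return c
E
python3 - <<'E'
from h import *
o=status.get_obs(); print(o)
for n in ['scene','side']:
    c=snap(n,n+'0.png'); print({k:v for k,v in c.items() if k!='pixels'})
print(status.get_obs()['time'])
E
```

```text
{'time': 0.0, 'joint_positions': array([-0.10809583,  0.47780958,  0.02236207,  1.55645103, -0.01149386,
        1.1092933 , -0.08311497]), 'joint_vel': array([ 3.80060649e-05,  8.45631867e-04,  1.63619331e-04, -2.29677450e-04,
        9.81212842e-04, -6.25012089e-05,  5.23947073e-04]), 'tau': array([-5.45967814e-04, -5.96443820e+01,  1.60769675e+00, -2.81194621e+01,
        1.24063640e-02,  9.39900521e-03,  2.20753498e-05]), 'ee_pos': array([ 6.74409742e-01, -3.33695531e-05,  2.30319975e-01]), 'eef_rot': array([-1.57094820e+00,  1.44599113e-03,  1.42298051e-03]), 'contact_force': array([ 0.50296478, -0.11989334, -0.83105507]), 'torque': array([ 0.04891593, -0.04264019,  0.01265022]), 'grip_width': 1.0013359357004108}
{'fx': 416.14722650604324, 'fy': 416.14722650604324, 'cx': 327.3930877367699, 'cy': 188.07268546056082, 'pose': array([[ 0.7922958 , -0.52119547,  0.31721073,  0.85249888],
       [ 0.61005387,  0.66811735, -0.42597356, -0.50016293],
       [ 0.0100815 ,  0.5310127 ,  0.84730389,  0.91181371],
       [ 0.        ,  0.        ,  0.        ,  1.        ]])}
{'fx': 391.5757335848765, 'fy': 391.5757335848765, 'cx': 315.25105059459094, 'cy': 201.21179430112608, 'pose': array([[-0.83262497,  0.40778584, -0.37476175,  0.21319507],
       [-0.55372693, -0.59942956,  0.57798849,  0.44382877],
       [ 0.01105225,  0.68876332,  0.72490202,  0.72020737],
       [ 0.        ,  0.        ,  0.        ,  1.        ]])}
0.1
```

View pics/scene0.png

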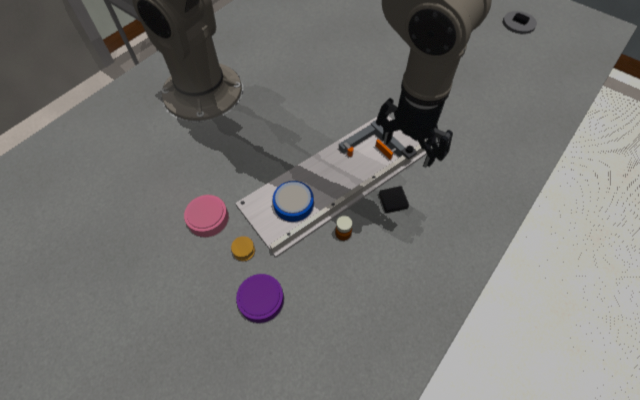

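View pics/side0.png

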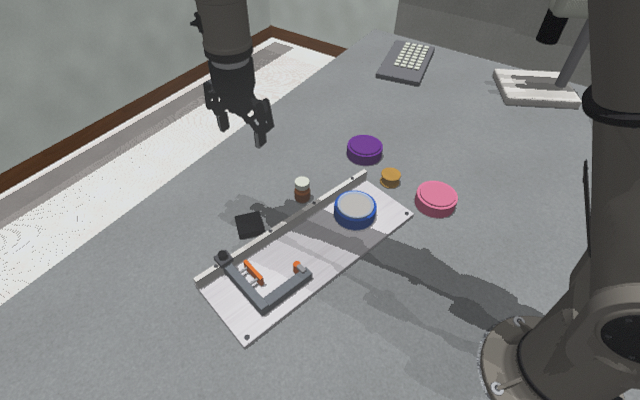

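Scene: blue canister (293,200), the target. The pink (206,214) and purple (260,297) pucks are decoys. Spool is at (243,248), vial (344,228), chip box (394,199), keeper pin (349,150) and bumper (384,147). In the side view the canister is at (355,208), keeper (300,267) and bumper (254,271). Next I'll take enlarged crops for measuring.

Run:
```python
from h import *
def crop(f,x0,y0,x1,y1,s,o):
    im=cv2.imread('pics/'+f)[y0:y1,x0:x1]; im=cv2.resize(im,None,fx=s,fy=s,interpolation=cv2.INTER_CUBIC)
    for x in range((x0//20+1)*20,x1,20): cv2.putText(im,str(x),((x-x0)*s,10),0,.35,(0,255,255),1); cv2.line(im,((x-x0)*s,12),((x-x0)*s,18),(0,255,255),1)
    for y in range((y0//20+1)*20,y1,20): cv2.putText(im,str(y),(0,(y-y0)*s+4),0,.35,(0,255,255),1); cv2.line(im,(24,(y-y0)*s),(30,(y-y0)*s),(0,255,255),1)
    cv2.imwrite('pics/'+o,im)
crop('scene0.png',225,110,435,260,3,'c1.png'); crop('side0.png',185,165,425,355,3,'c2.png')
```

```text
(no output)
```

View pics/c1.png

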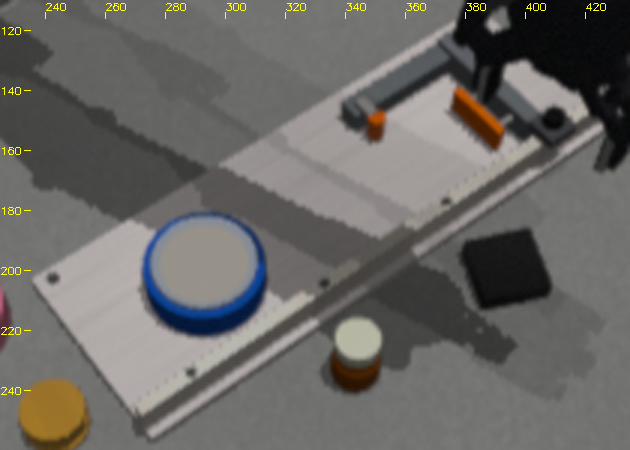

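View pics/c2.png

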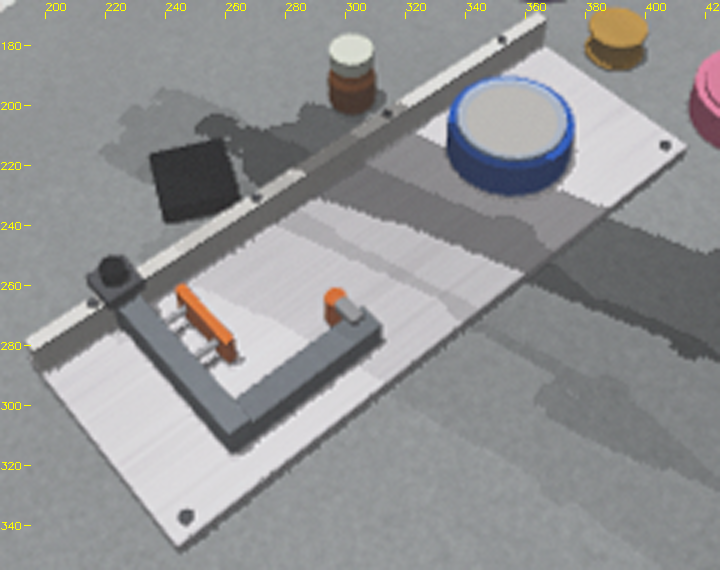

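```bash
cat >> h.py <<'E'
from scipy.optimize import least_squares, minimize
def load(f): return dict(np.load('pics/'+f+'.npz'))
def proj(c,P):
    P=np.atleast_2d(P); T=np.linalg.inv(c['pose']); q=P@T[:3,:3].T+T[:3,3]
    return np.stack([c['fx']*q[:,0]/-q[:,2]+c['cx'], c['fy']*-q[:,1]/-q[:,2]+c['cy']],1)
def ray(c,uv,z):
    d=c['pose'][:3,:3]@np.array([(uv[0]-c['cx'])/c['fx'],-(uv[1]-c['cy'])/c['fy'],-1]); o=c['pose'][:3,3]
    return o+d*(z-o[2])/d[2]
def rw(p,P):
    P=np.atleast_2d(np.array(P,float)); c,s=np.cos(p[2]),np.sin(p[2])
    return np.stack([p[0]+c*P[:,0]-s*P[:,1],p[1]+s*P[:,0]+c*P[:,1],P[:,2]],1)
def wr(p,P):
    d=np.array(P[:2])-np.array(p[:2]); c,s=np.cos(p[2]),np.sin(p[2]); return np.array([c*d[0]+s*d[1],-s*d[0]+c*d[1]])
def blue(im):
    h=cv2.cvtColor(im,cv2.COLOR_BGR2HSV); m=cv2.inRange(h,(100,130,40),(125,255,255))
    n,l,s,_=cv2.connectedComponentsWithStats(m); k=1+np.argmax(s[1:,4]); m=(l==k).astype(np.uint8)
    ct,_=cv2.findContours(m,cv2.RETR_EXTERNAL,cv2.CHAIN_APPROX_NONE)
    return np.vstack(ct)
def canfit(cs):
    a=np.linspace(0,2*np.pi,120)
    ring=np.stack([.05*np.cos(a),.05*np.sin(a)],1)
    obs=[]
    for c in cs:
        m=np.zeros(c['pixels'].shape[:2],np.uint8); cv2.fillConvexPoly(m,cv2.convexHull(blue(c['pixels'])),1); obs.append(m)
    def cost(x,idx):
        e=0
        for i in idx:
            c=cs[i]; P=np.vstack([np.c_[ring+x[:2],0*a+z] for z in (.012,.046)])
            h=cv2.convexHull(proj(c,P).astype(np.float32))
            m=np.zeros(obs[i].shape,np.uint8); cv2.fillConvexPoly(m,np.round(h*16).astype(np.int32),1,shift=4)
            # moments compare: centroid
            M=cv2.moments(h); mm=cv2.moments(obs[i],True)
            e+=(M['m10']/M['m00']-mm['m10']/mm['m00'])**2+(M['m01']/M['m00']-mm['m01']/mm['m00'])**2
        return e
    r=[]
    for idx in [[i] for i in range(len(cs))]+[list(range(len(cs)))]:
        c=cs[idx[0]]; mm=cv2.moments(obs[idx[0]],True)
        x0=ray(c,(mm['m10']/mm['m00'],mm['m01']/mm['m00']),.03)[:2]
        s=minimize(lambda x:cost(x/1000,idx),x0*1000,method='Nelder-Mead'); r.append((s.x/1000,s.fun))
    return r
E
python3 - <<'E'
from h import *
S=load('scene0');D=load('side0')
for n,c,uv,z in [('-x-y',S,(236.3,204),.012),('-x-y',D,(413.3,214),.012),('-x+y',D,(245,346.5),.012),('+x-y',S,(275,255.5),.012)]:
    print(n,ray(c,uv,z))
# rail fit
obs=[(S,(236.3,204),(-.1,-.25,.012)),(D,(413.3,214),(-.1,-.25,.012)),(D,(245,346.5),(-.1,.25,.012)),(S,(275,255.5),(.08,-.25,.012))]
f=lambda p:np.concatenate([(proj(c,rw(p,P))[0]-uv) for c,uv,P in obs])
r=least_squares(f,[.6,.1,-.3]); print(r.x,np.round(f(r.x),1)); p=r.x
np.save('rail.npy',p)
for n,c in [('scene',S),('side',D)]:
    im=cv2.resize(c['pixels'],None,fx=3,fy=3,interpolation=cv2.INTER_CUBIC)
    L=lambda A,col:cv2.polylines(im,[np.round(proj(c,rw(p,A))*3+1).astype(np.int32)],True,col,1)
    L([(-.1,-.25,.012),(.08,-.25,.012),(.08,.25,.012),(-.1,.25,.012)],(0,255,0))
    L([(.06,-.25,.042),(.072,-.25,.042),(.072,.25,.042),(.06,.25,.042)],(0,0,255))
    L([(.06,-.25,.012),(.06,.25,.012)],(255,0,255))
    b=(225,110,435,260) if n=='scene' else (185,165,425,355)
    cv2.imwrite('pics/ov_%s.png'%n,im[b[1]*3:b[3]*3,b[0]*3:b[2]*3])
for x,e in canfit([S,D]): print('can',x,e,wr(p,x))
E
```

```text
-x-y [ 0.36558261 -0.22410129  0.012     ]
-x-y [ 0.3586719  -0.21913973  0.012     ]
-x+y [0.48196048 0.25911605 0.012     ]
+x-y [ 0.5323662  -0.26821867  0.012     ]
[ 0.51828582 -0.00619767 -0.2473779 ] [-1.6 -1.2  0.3 -1.5 -0.8  0.5  0.8  0.5]
can [ 0.4784303  -0.13871753] 1.7820509420880254e-10 [-0.00619308 -0.13824479]
can [ 0.48210829 -0.14708387] 1.2233757492821302e-10 [-0.00057845 -0.14545584]
can [ 0.48011333 -0.14213467] 4.520769279577597 [-0.00372456 -0.1411458 ]
```

View pics/ov_scene.png

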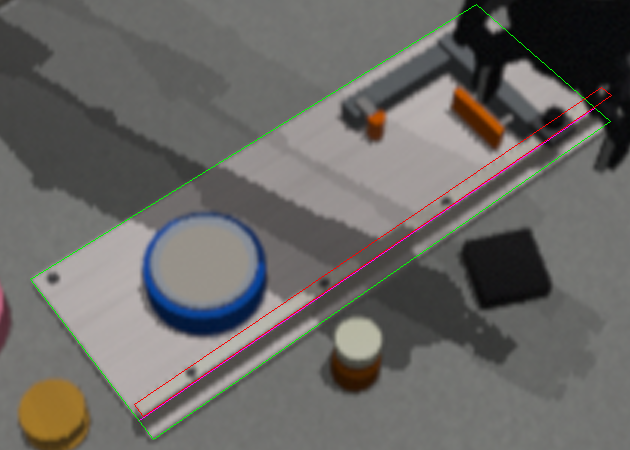

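View pics/ov_side.png

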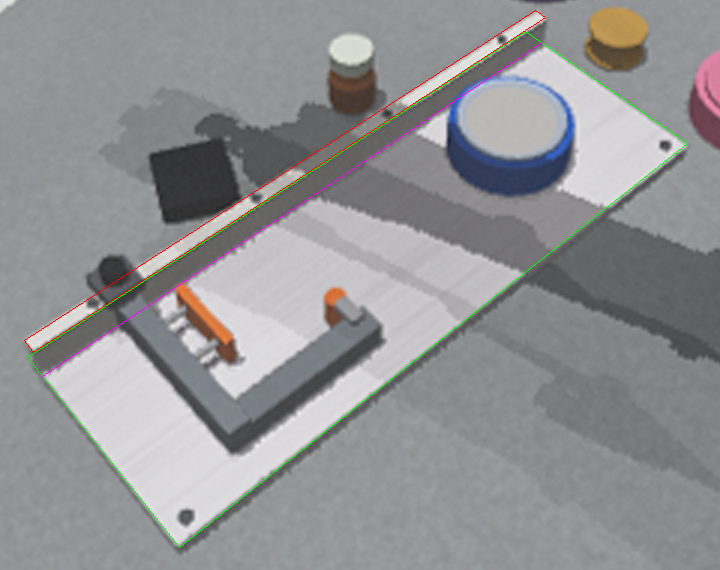

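```bash
cat >> h.py <<'E'
def ovcan(c,xs,o,b,s=5):
    im=cv2.resize(c['pixels'],None,fx=s,fy=s,interpolation=cv2.INTER_CUBIC)
    a=np.linspace(0,2*np.pi,120)
    cols=[(0,255,0),(0,0,255),(0,255,255)]
    for x,col in zip(xs,cols):
        for z,r in ((.012,.05),(.046,.05),(.050,.043)):
            q=proj(c,np.c_[x[0]+r*np.cos(a),x[1]+r*np.sin(a),0*a+z])
            cv2.polylines(im,[np.round(q*s+s/2).astype(np.int32)],True,col,1)
    m=cv2.convexHull(blue(c['pixels'])); cv2.polylines(im,[np.round(m*s+s/2).astype(np.int32)],True,(255,255,255),1)
    return im[b[1]*s:b[3]*s,b[0]*s:b[2]*s]
E
python3 - <<'E'
from h import *
S=load('scene0');D=load('side0')
R=canfit([S,D])
A=ovcan(S,[R[0][0],R[2][0]],'',(260,165,330,235)); B=ovcan(D,[R[1][0],R[2][0]],'',(320,170,390,240))
cv2.imwrite('pics/oc.png',np.hstack([A,B]))
E
```

```text
(no output)
```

View pics/oc.png

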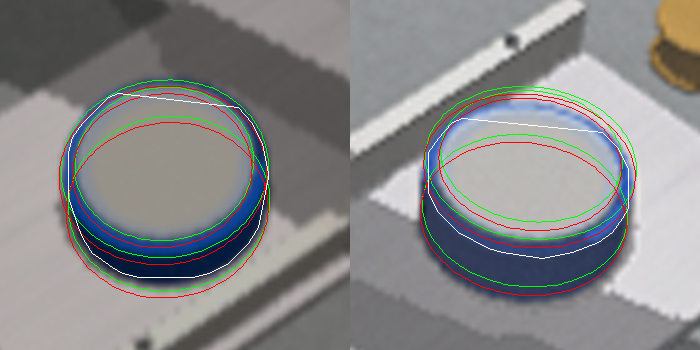

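```bash
sed -i 's/(100,130,40),(125,255,255)/(100,75,15),(130,255,255)/' h.py
python3 - <<'E'
from h import *
S=load('scene0');D=load('side0');p=np.load('rail.npy')
R=canfit([S,D])
for x,e in R: print('can',x,e,wr(p,x))
A=ovcan(S,[R[0][0],R[2][0]],'',(260,165,330,235)); B=ovcan(D,[R[1][0],R[2][0]],'',(320,170,390,240))
cv2.imwrite('pics/oc2.png',np.hstack([A,B]))
E
```

```text
can [ 0.47734101 -0.1368102 ] 3.382813998060144e-10 [-0.00771625 -0.13666226]
can [ 0.4784415  -0.13834044] 6.706449103278114e-11 [-0.00627456 -0.13787644]
can [ 0.4778803  -0.13744103] 0.19315734145676555 [-0.0070389  -0.13714182]
```

View pics/oc2.png

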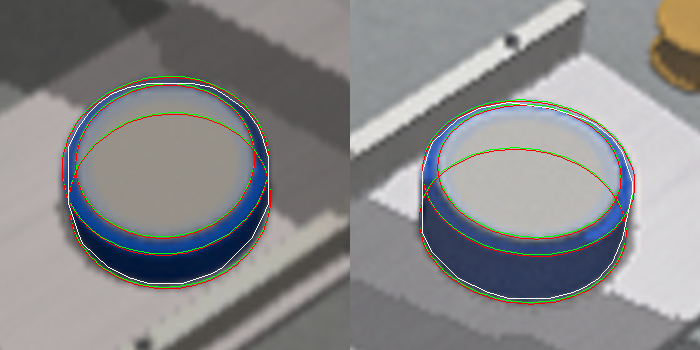

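Run:
```python
from h import *
S=load('scene0');D=load('side0');p=np.load('rail.npy')
def tri(uvS,uvD):
    f=lambda X:np.r_[proj(S,X)[0]-uvS,proj(D,X)[0]-uvD]
    r=least_squares(f,[.5,0,.02]); return r.x,np.round(r.fun,1)
# pin top centre, bumper corners
for n,z,a,b in [('pin top',.041,(350,147.5),(296.7,262.5)),('bump top L(far end)',.04,(375,140),(246,261)),('bump top R(near fence?)',.04,(391,155),(262,279))]:
    print(n,'S',np.round(wr(p,ray(S,a,z)),4),'D',np.round(wr(p,ray(D,b,z)),4))
print('spool',wr(p,ray(S,(243,243),.03)),wr(p,ray(D,(391,174),.03)))
n=np.array([np.sin(.436),np.cos(.436)]); can=np.array([-.007,-.137])
for d in (.076,.061): 
    q=can-n*d; print(d,q,rw(p,[[*q,.024]]))
print('n world',rw([0,0,p[2]],[[*n,0]]),'y world',rw([0,0,p[2]],[[0,1,0]]))
# contact on fence: tool at
print(.061*n)
```

```text
pin top S [-0.0408  0.0725] D [-0.0377  0.0696]
bump top L(far end) S [-0.0197  0.142 ] D [0.0362 0.1457]
bump top R(near fence?) S [0.0431 0.1418] D [-0.0211  0.1471]
spool [ 0.01431052 -0.29410197] [ 0.01598132 -0.29838908]
0.076 [-0.0390961  -0.20589006] [[ 0.42996513 -0.19624681  0.024     ]]
0.061 [-0.03276134 -0.19229334] [[ 0.43943637 -0.18461515  0.024     ]]
n world [[0.631416   0.77544428 0.        ]] y world [[0.24486253 0.96955781 0.        ]]
[0.02576134 0.05529334]
```

Request:
arm_command:
  commands:
    - {"x":-24,"y":-20,"turn":-0.068,"jaw":0}
    - {"x":-24,"y":-20,"turn":-0.068,"jaw":0}
    - {"x":-24,"y":-20,"turn":-0.068,"jaw":0}
    - {"x":-24,"y":-20,"turn":-0.068,"jaw":0}
    - {"x":-24,"y":-20,"turn":-0.068,"jaw":0}
    - {"x":-24,"y":-20,"turn":-0.068,"jaw":0}
    - {"x":-24,"y":-20,"turn":-0.068,"jaw":0}
    - {"x":-25,"y":-19,"turn":-0.068,"jaw":0}
    - {"x":-25,"y":-19,"turn":-0.068,"jaw":0}
    - {"x":-26,"y":-18,"z":-20,"turn":-0.068,"jaw":0}

```text
invalid input
```

Request:
arm_command:
  commands:
    - {"z":-30,"jaw":0}
    - {"z":-30,"jaw":0}
    - {"z":-30,"jaw":0}
    - {"z":-20,"jaw":0}
    - {"jaw":0}
    - {"jaw":0}

```text
invalid input
```

Run:
```python
from h import *
o=status.get_obs(); print(o['time'],o['ee_pos'],o['eef_rot'],o['contact_force'],o['grip_width'],wr(np.load('rail.npy'),o['ee_pos']))
np.savez('pics/pose1.npz',p=o['ee_pos'],r=o['eef_rot'])
A=snap('scene','s1.png')['pixels'];B=snap('side','d1.png')['pixels'];snap('wrist','w1.png')
a=cv2.resize(A[130:290,180:340],None,fx=2.4,fy=2.4);b=cv2.resize(B[130:290,280:440],None,fx=2.4,fy=2.4)
cv2.imwrite('pics/m1.png',np.hstack([a,b]))
```

```text
0.1 [ 6.74455424e-01 -1.74196871e-05  2.30420538e-01] [-1.57090362e+00  1.27205961e-03  1.33391219e-03] [-0.27305591  0.40368365 -0.74999301] 0.9982704600050053 [0.14990215 0.04423219]
```

View pics/m1.png

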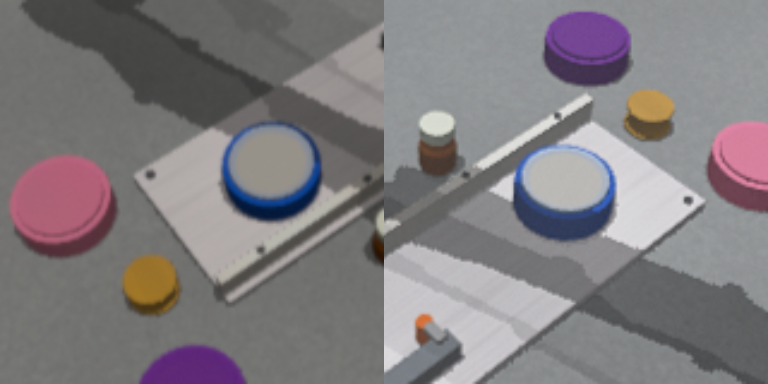

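View pics/w1.png

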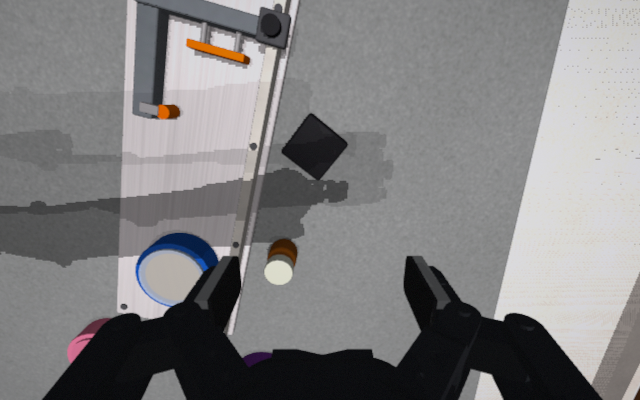

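The calls were refused because rows probably need all five keys. The wrist picture from the start pose shows the canister at (175,270), keeper (168,112) and bumper (218,50), which matches my reading of the scene.

Request:
arm_command:
  commands:
    - {"x":-24,"y":-20,"z":0,"turn":-0.068,"jaw":0}
    - {"x":-24,"y":-20,"z":0,"turn":-0.068,"jaw":0}
    - {"x":-24,"y":-20,"z":0,"turn":-0.068,"jaw":0}
    - {"x":-24,"y":-20,"z":0,"turn":-0.068,"jaw":0}
    - {"x":-24,"y":-20,"z":0,"turn":-0.068,"jaw":0}
    - {"x":-24,"y":-20,"z":0,"turn":-0.068,"jaw":0}
    - {"x":-24,"y":-20,"z":0,"turn":-0.068,"jaw":0}
    - {"x":-25,"y":-19,"z":0,"turn":-0.068,"jaw":0}
    - {"x":-25,"y":-19,"z":0,"turn":-0.068,"jaw":0}
    - {"x":-26,"y":-18,"z":-20,"turn":-0.068,"jaw":0}

```text
time: 1.08
ee_pos: [0.4321, -0.1977, 0.2141]
eef_rot: [-1.503, 0.53, -0.54]
contact_force: [1.0, -2.1, -0.4]
grip_width: 0.002
```

Request:
arm_command:
  commands:
    - {"x":0,"y":0,"z":-30,"turn":0,"jaw":0}
    - {"x":0,"y":0,"z":-30,"turn":0,"jaw":0}
    - {"x":0,"y":0,"z":-30,"turn":0,"jaw":0}
    - {"x":0,"y":0,"z":-20,"turn":0,"jaw":0}
    - {"x":0,"y":0,"z":0,"turn":0,"jaw":0}
    - {"x":0,"y":0,"z":0,"turn":0,"jaw":0}

```text
time: 1.58
ee_pos: [0.4304, -0.1959, 0.101]
eef_rot: [-1.505, 0.534, -0.531]
contact_force: [-0.3, -0.1, 0.5]
grip_width: -0.004
```

Run:
```python
from h import *
o=status.get_obs(); print(o['time'],o['ee_pos'],o['eef_rot'],o['contact_force'],o['grip_width'],wr(np.load('rail.npy'),o['ee_pos']))
A=snap('scene','s2.png')['pixels'];B=snap('side','d2.png')['pixels'];snap('wrist','w2.png')
a=cv2.resize(A[130:290,180:340],None,fx=2.4,fy=2.4);b=cv2.resize(B[130:290,280:440],None,fx=2.4,fy=2.4)
cv2.imwrite('pics/m2.png',np.hstack([a,b]))
```

```text
1.5833 [ 0.43044115 -0.19590767  0.10095917] [-1.50477289  0.5340348  -0.53060976] [-0.34301493 -0.06032556  0.49548257] -0.004161941348346633 [-0.03871761 -0.20544469]
```

View pics/m2.png

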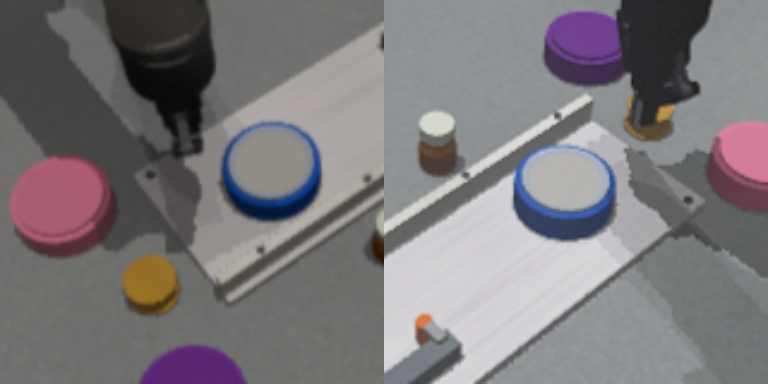

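View pics/w2.png

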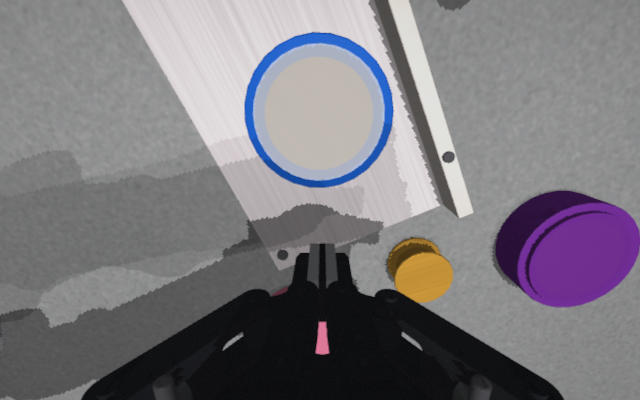

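The wrist view shows the canister at (319,109) dead ahead of the shut fingertips (321,245). The spool is at (422,270), well to the side. I'll check the canister's position from the wrist view, then descend.

```bash
cat >> h.py <<'E'
from scipy.spatial.transform import Rotation as Ro
def wristcam(f,ee,rot):
    c=load(f); T=np.eye(4); T[:3,:3]=Ro.from_rotvec(rot).as_matrix(); T[:3,3]=ee; c['pose']=T@c['T_tool_cam']; return c
E
python3 - <<'E'
from h import *
o=status.get_obs();p=np.load('rail.npy')
c=wristcam('w2',o['ee_pos'],o['eef_rot'])
for x,e in canfit([c]): print(x,e,wr(p,x)*1000)
n=Ro.from_rotvec(o['eef_rot']).as_matrix()[:,2]; d=x-o['ee_pos'][:2]; print('ahead',d@n[:2]*1000,'lateral',(d@np.array([n[1],-n[0]]))*1000)
print(wr(p,ray(c,(472,217),.042)[:2])*1000, 'fence far-end corner expect 72,-250')
print(wr(p,ray(c,(461,218),.042)[:2])*1000, 'expect 60,-250')
print(wr(p,ray(c,(278,270),.012)[:2])*1000, 'expect -100,-250')
E
```

```text
[ 0.47772647 -0.13769003] 3.631458281931313e-09 [  -7.12708257 -137.42091238]
[ 0.47772647 -0.13769003] 3.631458281931313e-09 [  -7.12708257 -137.42091238]
ahead 74.27071317440164 lateral -1.5646036958401826
[  67.76481265 -253.79903307] fence far-end corner expect 72,-250
[  59.9092018  -251.06305929] expect 60,-250
[-100.95263112 -248.03827623] expect -100,-250
```

Request:
arm_command:
  commands:
    - {"x":0,"y":0,"z":-25,"turn":0,"jaw":0}
    - {"x":0,"y":0,"z":-25,"turn":0,"jaw":0}
    - {"x":0,"y":0,"z":-15,"turn":0,"jaw":0}
    - {"x":0,"y":0,"z":-10,"turn":0,"jaw":0}
    - {"x":0,"y":0,"z":0,"turn":0,"jaw":0}
    - {"x":0,"y":0,"z":0,"turn":0,"jaw":0}

```text
time: 2.23
ee_pos: [0.4316, -0.1962, 0.027]
eef_rot: [-1.504, 0.532, -0.533]
contact_force: [-0.1, -0.6, -0.3]
grip_width: 0.0
```

Request:
arm_command:
  commands:
    - {"x":0,"y":0,"z":-7,"turn":0,"jaw":0}
    - {"x":2,"y":2.5,"z":0,"turn":0,"jaw":0}
    - {"x":2,"y":2.5,"z":0,"turn":0,"jaw":0}
    - {"x":1.3,"y":1.6,"z":0,"turn":0,"jaw":0}
    - {"x":1.3,"y":1.6,"z":0,"turn":0,"jaw":0}
    - {"x":1.3,"y":1.6,"z":0,"turn":0,"jaw":0}
    - {"x":1.3,"y":1.6,"z":0,"turn":0,"jaw":0}
    - {"x":1.3,"y":1.6,"z":0,"turn":0,"jaw":0}
    - {"x":1.3,"y":1.6,"z":0,"turn":0,"jaw":0}
    - {"x":1.3,"y":1.6,"z":0,"turn":0,"jaw":0}

```text
time: 3.07
ee_pos: [0.444, -0.1799, 0.0193]
eef_rot: [-1.505, 0.533, -0.532]
contact_force: [-1.6, -1.8, 1.5]
grip_width: 0.001
```

```bash
cat > chk.py <<'E'
import sys
from h import *
k=sys.argv[1]; p=np.load('rail.npy')
o=status.get_obs(); W=snap('wrist','w%s.png'%k)
print(o['time'],'tcp rail mm',wr(p,o['ee_pos'])*1000,'z',o['ee_pos'][2]*1000,'F',o['contact_force'])
cs=[snap('scene','s%s.png'%k),snap('side','d%s.png'%k)]
for x,e in canfit(cs): print('can rail mm',np.round(wr(p,x)*1000,1),e)
b=[cv2.resize(c['pixels'][u:u+160,v:v+160],None,fx=2.4,fy=2.4,interpolation=cv2.INTER_CUBIC) for c,u,v in ((cs[0],100,260),(cs[1],170,200))]
cv2.imwrite('pics/m%s.png'%k,np.hstack(b))
E
python3 chk.py 3
```

```text
3.0667 tcp rail mm [ -29.4862837  -186.58752624] z 19.312012956208648 F [-1.57257906 -1.84978185  1.48378434]
can rail mm [  -4.5 -129.8] 9.304711399628581e-11
can rail mm [  -3.  -130.8] 5.62056619021456e-11
can rail mm [  -3.8 -130.2] 0.18246806428145612
```

View pics/w3.png

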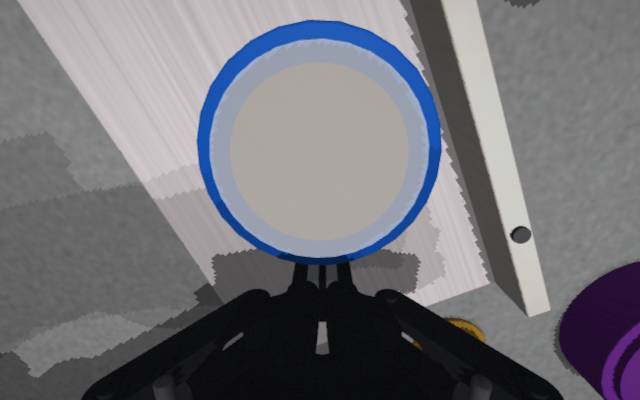

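View pics/m3.png

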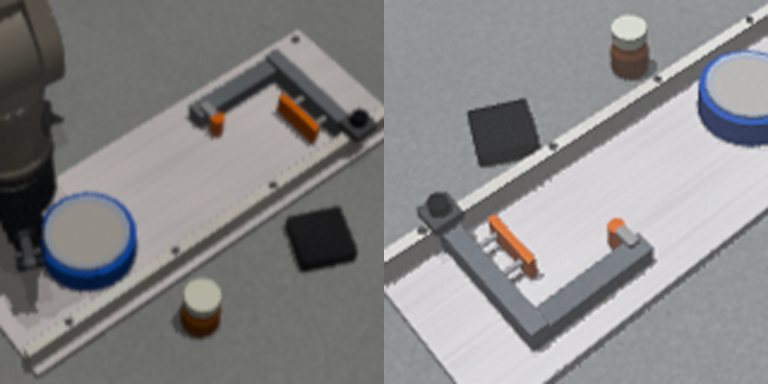

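Contact made at the fingertips below the lid, pads at (323,265) in the wrist view. The canister is moving along the face normal, so I'll continue.

Request:
arm_command:
  commands:
    - {"x":1.6,"y":1.9,"z":0,"turn":0,"jaw":0}
    - {"x":1.6,"y":1.9,"z":0,"turn":0,"jaw":0}
    - {"x":1.6,"y":1.9,"z":0,"turn":0,"jaw":0}
    - {"x":1.6,"y":1.9,"z":0,"turn":0,"jaw":0}
    - {"x":1.6,"y":1.9,"z":0,"turn":0,"jaw":0}
    - {"x":1.6,"y":1.9,"z":0,"turn":0,"jaw":0}
    - {"x":1.6,"y":1.9,"z":0,"turn":0,"jaw":0}
    - {"x":1.6,"y":1.9,"z":0,"turn":0,"jaw":0}
    - {"x":1.6,"y":1.9,"z":0,"turn":0,"jaw":0}
    - {"x":1.6,"y":1.9,"z":0,"turn":0,"jaw":0}

```text
time: 4.05
ee_pos: [0.4602, -0.1605, 0.0193]
eef_rot: [-1.504, 0.532, -0.532]
contact_force: [-1.2, -1.8, 0.1]
grip_width: -0.001
```

```bash
python3 chk.py 4
python3 - <<'E'
from h import *
S=load('s3');D=load('d3')
# corners: scene far +y,-x corner at crop (297,30); 
obs=[(S,(236.3,204),(-.1,-.25,.012)),(D,(413.3,214),(-.1,-.25,.012)),(D,(245,346.5),(-.1,.25,.012)),(S,(275,255.5),(.08,-.25,.012)),(S,(260+297/2.4,100+29/2.4),(-.1,.25,.012))]
f=lambda p:np.concatenate([(proj(c,rw(p,P))[0]-uv) for c,uv,P in obs])
r=least_squares(f,[.5,0,-.25]); print(r.x,np.round(r.fun,1))
E
```

```text
4.05 tcp rail mm [ -18.48012912 -163.84687428] z 19.272401181282294 F [-1.17785277 -1.77416059  0.1317431 ]
can rail mm [   3.6 -106.7] 1.8412412388363798e-10
can rail mm [   7.9 -107.7] 1.1551835899091704e-10
can rail mm [   5.7 -107. ] 1.1980135650796009
[ 0.51868999 -0.00655036 -0.24900625] [-1.6 -1.1  0.3 -1.5 -1.   0.1  0.6  0.7 -0.2 -1. ]
```

View pics/w4.png

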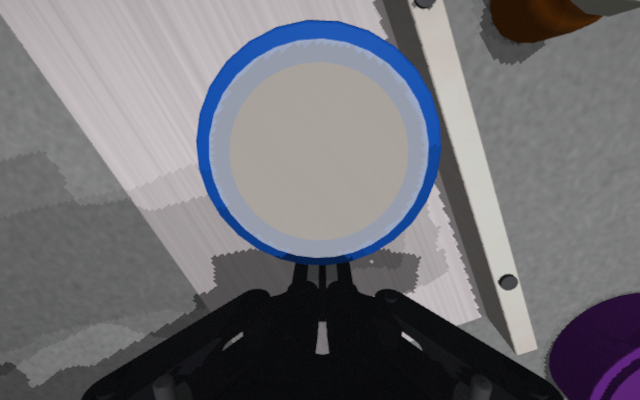

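Request:
arm_command:
  commands:
    - {"x":1.3,"y":1.5,"z":0,"turn":0,"jaw":0}
    - {"x":1.3,"y":1.5,"z":0,"turn":0,"jaw":0}
    - {"x":1.3,"y":1.5,"z":0,"turn":0,"jaw":0}

```text
time: 4.45
ee_pos: [0.4639, -0.1564, 0.0193]
eef_rot: [-1.505, 0.533, -0.532]
contact_force: [-1.2, -2.5, 0.8]
grip_width: 0.001
```

Request:
arm_command:
  commands:
    - {"x":1.0,"y":1.3,"z":0,"turn":0,"jaw":0}
    - {"x":0,"y":0,"z":0,"turn":0,"jaw":0}

```text
time: 4.62
ee_pos: [0.4642, -0.1551, 0.0192]
eef_rot: [-1.505, 0.534, -0.531]
contact_force: [-2.8, -1.7, 1.7]
grip_width: 0.002
```

Request:
arm_command:
  commands:
    - {"x":1.0,"y":1.3,"z":0,"turn":0,"jaw":0}
    - {"x":0,"y":0,"z":0,"turn":0,"jaw":0}

```text
time: 4.78
ee_pos: [0.4646, -0.154, 0.0191]
eef_rot: [-1.505, 0.535, -0.531]
contact_force: [-4.7, -2.8, 1.3]
grip_width: 0.004
```

```bash
python3 chk.py 5
```

```text
4.7833 tcp rail mm [ -15.86119054 -156.446079  ] z 19.05885003200797 F [-4.71417927 -2.75890646  1.31994757]
can rail mm [  5.7 -99.5] 2.3558751027946554e-10
can rail mm [  10.1 -101. ] 3.2966257111038606e-10
can rail mm [   7.9 -100. ] 1.258081040154351
```

View pics/w5.png

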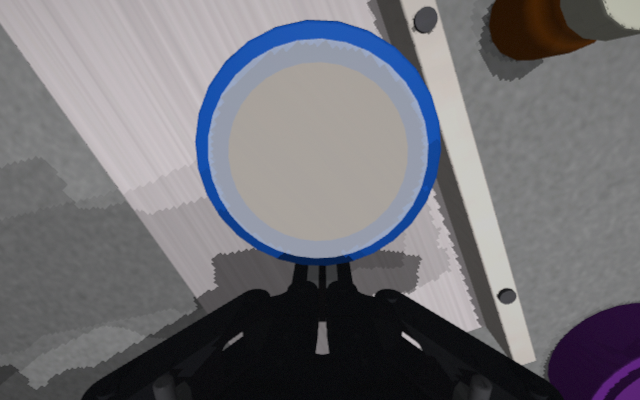

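The tool's x has stalled and the fence-ward force has risen to about 4 N, so the canister is on the fence. Next I'll slide it along the rail's y direction.

Request:
arm_command:
  commands:
    - {"x":0.75,"y":3,"z":0,"turn":0,"jaw":0}
    - {"x":0.75,"y":3,"z":0,"turn":0,"jaw":0}
    - {"x":0.75,"y":3,"z":0,"turn":0,"jaw":0}
    - {"x":0.75,"y":3,"z":0,"turn":0,"jaw":0}
    - {"x":0.75,"y":3,"z":0,"turn":0,"jaw":0}

```text
time: 5.35
ee_pos: [0.4681, -0.1392, 0.019]
eef_rot: [-1.505, 0.535, -0.531]
contact_force: [-5.7, -3.9, 2.9]
grip_width: 0.0
```

```bash
python3 chk.py 6
```

```text
5.35 tcp rail mm [ -16.09335551 -141.20167077] z 19.041404208863195 F [-5.66565411 -3.88825998  2.85420565]
can rail mm [  6.3 -83.4] 2.6970617928773864e-10
can rail mm [ 10.1 -84.8] 2.9108744494285073e-10
can rail mm [  8.2 -83.9] 1.0023504529456393
```

View pics/w6.png

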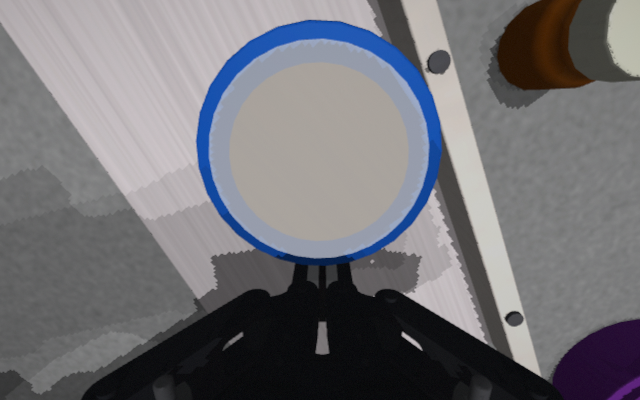

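Request:
arm_command:
  commands:
    - {"x":0.7,"y":3,"z":0,"turn":0,"jaw":0}
    - {"x":0.7,"y":3,"z":0,"turn":0,"jaw":0}
    - {"x":0.7,"y":3,"z":0,"turn":0,"jaw":0}
    - {"x":0.75,"y":3,"z":0,"turn":0,"jaw":0}
    - {"x":0.75,"y":3,"z":0,"turn":0,"jaw":0}
    - {"x":0.75,"y":3,"z":0,"turn":0,"jaw":0}
    - {"x":0.75,"y":3,"z":0,"turn":0,"jaw":0}
    - {"x":0.75,"y":3,"z":0,"turn":0,"jaw":0}
    - {"x":0.75,"y":3,"z":0,"turn":0,"jaw":0}
    - {"x":0.75,"y":3,"z":0,"turn":0,"jaw":0}

```text
time: 6.33
ee_pos: [0.4774, -0.1083, 0.0193]
eef_rot: [-1.504, 0.532, -0.532]
contact_force: [-3.8, -1.6, -0.8]
grip_width: -0.002
```

Request:
arm_command:
  commands:
    - {"x":0.75,"y":3,"z":0,"turn":0,"jaw":0}
    - {"x":0.75,"y":3,"z":0,"turn":0,"jaw":0}
    - {"x":0.75,"y":3,"z":0,"turn":0,"jaw":0}
    - {"x":0.75,"y":3,"z":0,"turn":0,"jaw":0}
    - {"x":0.75,"y":3,"z":0,"turn":0,"jaw":0}
    - {"x":0.75,"y":3,"z":0,"turn":0,"jaw":0}
    - {"x":0.75,"y":3,"z":0,"turn":0,"jaw":0}
    - {"x":0.75,"y":3,"z":0,"turn":0,"jaw":0}
    - {"x":0.75,"y":3,"z":0,"turn":0,"jaw":0}
    - {"x":0.75,"y":3,"z":0,"turn":0,"jaw":0}

```text
time: 7.17
ee_pos: [0.4847, -0.0784, 0.0193]
eef_rot: [-1.504, 0.532, -0.532]
contact_force: [-2.9, -1.7, -1.6]
grip_width: 0.001
```

```bash
python3 chk.py 7
```

```text
7.1667 tcp rail mm [-14.84216478 -78.22185033] z 19.333310022835736 F [-2.89937913 -1.66357334 -1.60220943]
can rail mm [  9.2 -17.8] 4.305203592532053e-10
can rail mm [ 10.7 -21.1] 3.403960521746863e-10
can rail mm [ 10.  -19.5] 0.7927850404825789
```

View pics/m7.png

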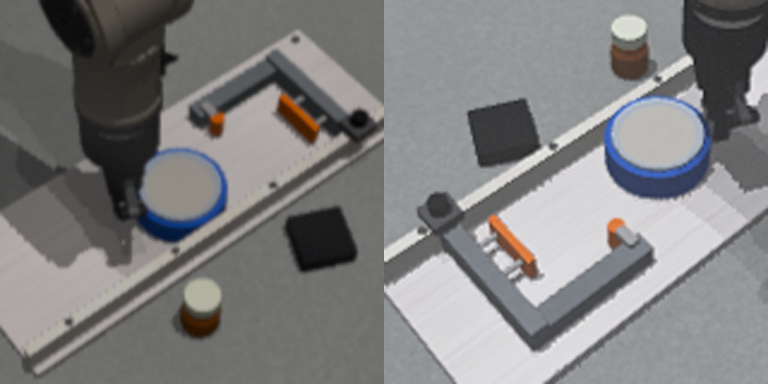

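Still on the fence (x about 10 mm) with gentle forces. Next stop is just before the keeper.

Request:
arm_command:
  commands:
    - {"x":0.75,"y":3,"z":0,"turn":0,"jaw":0}
    - {"x":0.75,"y":3,"z":0,"turn":0,"jaw":0}
    - {"x":0.75,"y":3,"z":0,"turn":0,"jaw":0}
    - {"x":0.75,"y":3,"z":0,"turn":0,"jaw":0}
    - {"x":0.75,"y":3,"z":0,"turn":0,"jaw":0}
    - {"x":0.75,"y":3,"z":0,"turn":0,"jaw":0}
    - {"x":0.75,"y":3,"z":0,"turn":0,"jaw":0}
    - {"x":0.75,"y":3,"z":0,"turn":0,"jaw":0}
    - {"x":0.75,"y":3,"z":0,"turn":0,"jaw":0}
    - {"x":0.75,"y":3,"z":0,"turn":0,"jaw":0}

```text
time: 8.15
ee_pos: [0.4906, -0.0492, 0.0191]
eef_rot: [-1.506, 0.535, -0.531]
contact_force: [-5.2, -3.6, 3.0]
grip_width: 0.002
```

Request:
arm_command:
  commands:
    - {"x":0.75,"y":3,"z":0,"turn":0,"jaw":0}
    - {"x":0.75,"y":3,"z":0,"turn":0,"jaw":0}
    - {"x":0.75,"y":3,"z":0,"turn":0,"jaw":0}
    - {"x":0.75,"y":3,"z":0,"turn":0,"jaw":0}
    - {"x":0.75,"y":3,"z":0,"turn":0,"jaw":0}
    - {"x":0.75,"y":3,"z":0,"turn":0,"jaw":0}
    - {"x":0.75,"y":3,"z":0,"turn":0,"jaw":0}

```text
time: 8.73
ee_pos: [0.4957, -0.0282, 0.0191]
eef_rot: [-1.506, 0.535, -0.531]
contact_force: [-5.9, -3.4, 3.5]
grip_width: 0.004
```

```bash
python3 chk.py 8
```

```text
8.7333 tcp rail mm [-16.5257221  -26.86721615] z 19.057682060222533 F [-5.87957853 -3.35326005  3.50331661]
can rail mm [ 9.1 32.4] 2.3295617828361153e-10
can rail mm [10.7 29.4] 3.7334138056220263e-10
can rail mm [10.  30.7] 0.6913801032571973
```

View pics/m8.png

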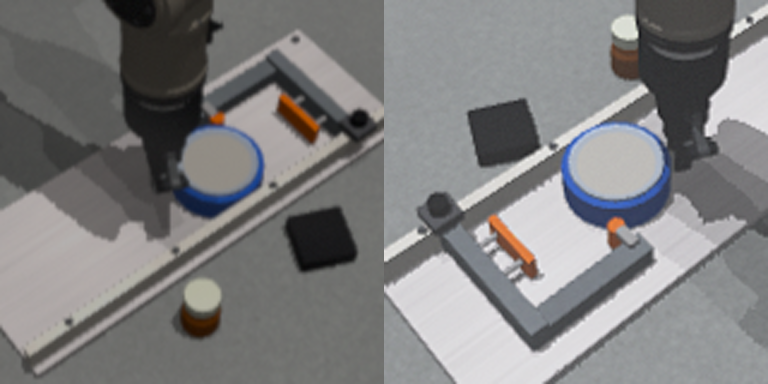

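View pics/w8.png

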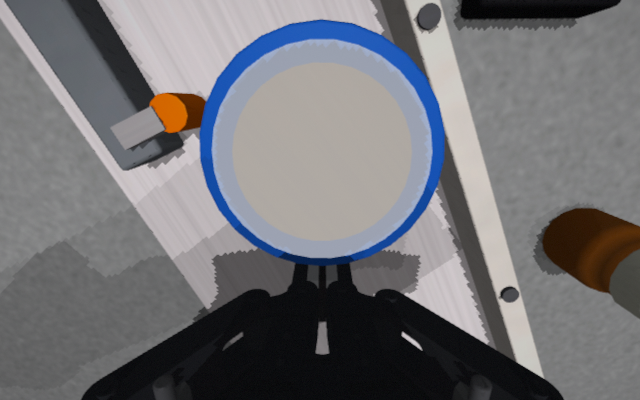

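Run:
```python
from h import *
p=np.load('rail.npy');o=status.get_obs();print(o['time'])
c=wristcam('w8',o['ee_pos'],o['eef_rot'])
print('pin',wr(p,ray(c,(172,113),.041)[:2])*1000)
print('can',wr(p,canfit([c])[0][0])*1000)
S=load('s8');D=load('d8')
print('pinS',wr(p,ray(S,(260+217/2.4,100+118/2.4),.041)[:2])*1000,'pinD',wr(p,ray(D,(200+616/2.4,170+226/2.4),.041)[:2])*1000)
```

```text
8.8833
pin [-36.98307376  70.93663063]
can [ 9.88311334 29.34166641]
pinS [-35.87422063  69.85482043] pinD [-262.96040649 -176.3908516 ]
```

Request:
arm_command:
  commands:
    - {"x":0.5,"y":2,"z":0,"turn":0,"jaw":0}
    - {"x":0.5,"y":2,"z":0,"turn":0,"jaw":0}
    - {"x":0.5,"y":2,"z":0,"turn":0,"jaw":0}
    - {"x":0.5,"y":2,"z":0,"turn":0,"jaw":0}
    - {"x":0.5,"y":2,"z":0,"turn":0,"jaw":0}

```text
time: 9.3
ee_pos: [0.4993, -0.0177, 0.0191]
eef_rot: [-1.505, 0.533, -0.531]
contact_force: [-5.8, -6.7, 0.1]
grip_width: 0.0
```

Request:
arm_command:
  commands:
    - {"x":0.5,"y":2,"z":0,"turn":0,"jaw":0}
    - {"x":0.5,"y":2,"z":0,"turn":0,"jaw":0}
    - {"x":0.5,"y":2,"z":0,"turn":0,"jaw":0}

```text
time: 9.55
ee_pos: [0.4987, -0.0146, 0.019]
eef_rot: [-1.508, 0.537, -0.532]
contact_force: [-11.4, -11.3, 8.2]
grip_width: 0.001
```

```bash
python3 chk.py 9
```

```text
9.55 tcp rail mm [-16.88704073 -12.96844581] z 19.04498747039404 F [-11.38326437 -11.33062148   8.19760602]
can rail mm [14.1 45.7] 1.204564443789835e-10
can rail mm [11.2 42.3] 3.448310238795694e-10
can rail mm [12.5 43.7] 1.7161172109142155
```

View pics/w9.png

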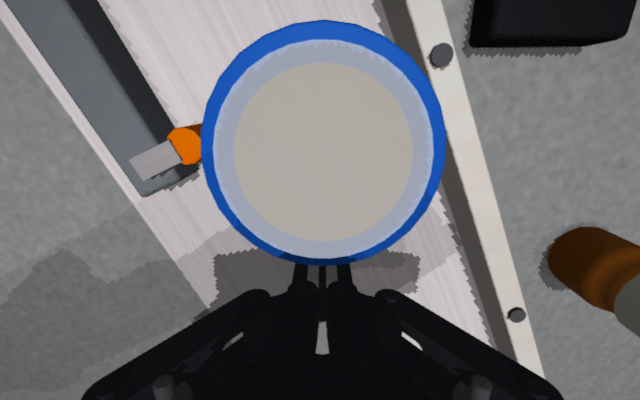

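The canister has met the keeper (pin at (187,146) in the wrist view) and is on the fence. The sideways load is higher than it needs to be, so I'll ease it before pushing further.

Request:
arm_command:
  commands:
    - {"x":-1.2,"y":0.3,"z":0,"turn":0,"jaw":0}
    - {"x":0,"y":0,"z":0,"turn":0,"jaw":0}

```text
time: 9.87
ee_pos: [0.4984, -0.0135, 0.0191]
eef_rot: [-1.507, 0.536, -0.532]
contact_force: [-7.4, -7.4, 2.5]
grip_width: -0.002
```

Run:
```python
from h import *
o=status.get_obs();p=np.load('rail.npy');f=o['contact_force'];print(wr(p,o['ee_pos'])*1000,o['ee_pos'][2]*1000,'F rail',wr([0,0,p[2]],f[:2]),f[2],o['torque'],o['eef_rot'])
print(Ro.from_rotvec(o['eef_rot']).as_matrix())
S=load('s8');D=load('d8')
print('pinD',wr(p,ray(D,(200+616/2.4-160,170+226/2.4),.041)[:2])*1000)
```

```text
[-17.51520011 -11.94600036] 19.061490257061365 F rail [-5.39634842 -8.9771034 ] 2.5493467217294956 [-1.51973788  1.50944216 -0.05251344] [-1.50691269  0.53576774 -0.53237331]
[[ 0.77621937 -0.00294888  0.63045602]
 [-0.63046203 -0.00195224  0.77621764]
 [-0.00105817 -0.99999375 -0.00337452]]
pinD [-40.79388628  72.37473411]
```

Request:
arm_command:
  commands:
    - {"x":0.2,"y":1.5,"z":0,"turn":0,"jaw":0}
    - {"x":0.2,"y":1.5,"z":0,"turn":0,"jaw":0}

```text
time: 10.03
ee_pos: [0.498, -0.0114, 0.019]
eef_rot: [-1.508, 0.538, -0.532]
contact_force: [-9.5, -11.6, 6.6]
grip_width: -0.005
```

Request:
arm_command:
  commands:
    - {"x":0.2,"y":1,"z":0,"turn":0,"jaw":0}
    - {"x":0,"y":0,"z":0,"turn":0,"jaw":0}

```text
time: 10.2
ee_pos: [0.4979, -0.0104, 0.0191]
eef_rot: [-1.508, 0.538, -0.532]
contact_force: [-10.8, -9.6, 6.9]
grip_width: -0.001
```

```bash
cat > f.py <<'E'
from h import *
o=status.get_obs();p=np.load('rail.npy');f=o['contact_force'];print(o['time'],wr(p,o['ee_pos'])*1000,o['ee_pos'][2]*1000,'F rail',wr([0,0,p[2]],f[:2]),f[2])
E
python3 f.py
```

```text
10.2 [-18.73104019  -9.09053462] 19.061193636958404 F rail [ -8.12684841 -11.90486631] 6.929515962117248
```

```bash
python3 chk.py 10;python3 - <<'E'
from h import *
p=np.load('rail.npy');o=status.get_obs()
c=wristcam('w10',o['ee_pos'],o['eef_rot'])
print('can wrist',wr(p,canfit([c])[0][0])*1000)
E
```

```text
10.2 tcp rail mm [-18.73104019  -9.09053462] z 19.061193636958404 F [-10.79450502  -9.5524954    6.92951596]
can rail mm [13.2 48.6] 1.7307686028136596e-10
can rail mm [11.4 45.1] 4.507369398227125e-10
can rail mm [12.2 46.5] 1.3365038647737078
can wrist [ 9.84557217 45.13534906]
```

View pics/w10.png

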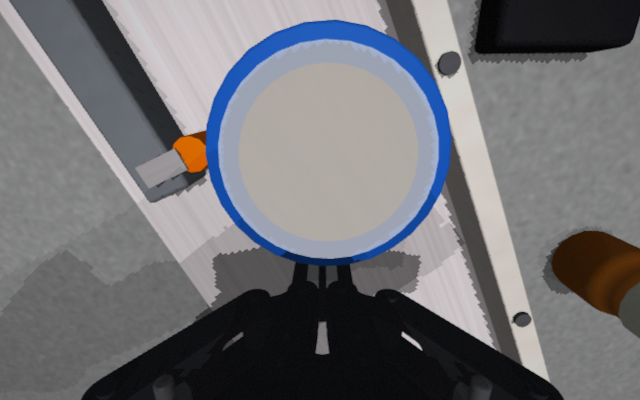

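View pics/m10.png

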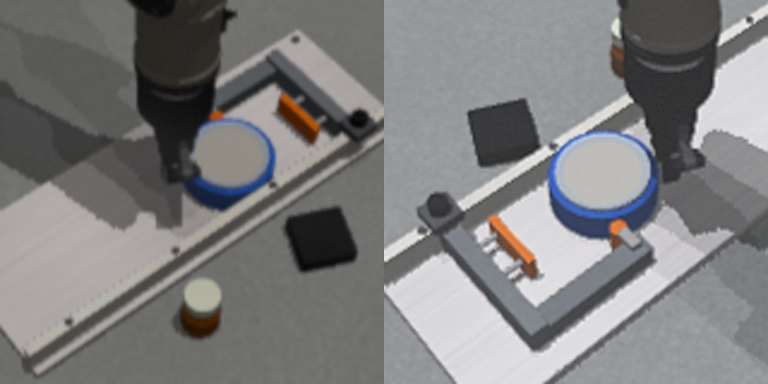

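It's on the fence at y about 45 mm, 26 mm before the pin, and moving, but the slanted push wastes force on the fence. I'll back off, square the face to about 8° and push straighter, because the keeper itself holds the canister to the fence.

Request:
arm_command:
  commands:
    - {"x":-0.5,"y":-2,"z":0,"turn":0,"jaw":0}
    - {"x":-0.8,"y":-3,"z":0,"turn":0,"jaw":0}
    - {"x":-2,"y":-8,"z":0,"turn":0,"jaw":0}
    - {"x":-2.3,"y":-9.3,"z":0,"turn":0,"jaw":0}
    - {"x":5,"y":-1,"z":0,"turn":0.1,"jaw":0}
    - {"x":5,"y":-1,"z":0,"turn":0.1,"jaw":0}
    - {"x":5,"y":-2,"z":0,"turn":0.1,"jaw":0}
    - {"x":4.7,"y":-1,"z":0,"turn":0,"jaw":0}
    - {"x":0,"y":0,"z":0,"turn":0,"jaw":0}

```text
time: 11.1
ee_pos: [0.5168, -0.0354, 0.0198]
eef_rot: [-1.549, 0.299, -0.303]
contact_force: [0.1, -0.1, 0.5]
grip_width: -0.001
```

```bash
python3 f.py; python3 chk.py 11;python3 - <<'E'
from h import *
p=np.load('rail.npy');o=status.get_obs()
c=wristcam('w11',o['ee_pos'],o['eef_rot'])
x=canfit([c])[0][0]; n=Ro.from_rotvec(o['eef_rot']).as_matrix()[:,2]; d=x-o['ee_pos'][:2]; print('ahead',d@n[:2]*1000,'lateral',(d@np.array([n[1],-n[0]]))*1000, 'normal in rail',wr([0,0,p[2]],n[:2]))
print('can wrist',wr(p,x)*1000)
E
```

```text
11.1 [  5.70837013 -28.64298309] 19.785947107564002 F rail [ 0.11676445 -0.1035612 ] 0.5447087170318807
11.1 tcp rail mm [  5.70837013 -28.64298309] z 19.785947107564002 F [ 0.08785163 -0.12899981  0.54470872]
can rail mm [14.2 54.1] 1.1174761034328116e-10
can rail mm [11.5 45. ] 2.2947662096370528e-10
can rail mm [12.7 48.6] 7.387839430461064
ahead 71.79916817439086 lateral -5.824070112523724 normal in rail [0.13449768 0.9909139 ]
can wrist [ 7.54232672 43.38853144]
```

View pics/w11.png

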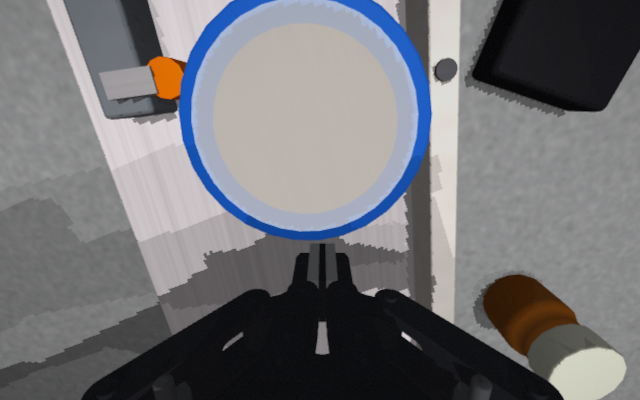

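Request:
arm_command:
  commands:
    - {"x":-2,"y":2.5,"z":0,"turn":0,"jaw":0}
    - {"x":-1,"y":3,"z":0,"turn":0,"jaw":0}
    - {"x":0.5,"y":2,"z":0,"turn":0,"jaw":0}
    - {"x":0.4,"y":1.5,"z":0,"turn":0,"jaw":0}
    - {"x":0.4,"y":1.5,"z":0,"turn":0,"jaw":0}
    - {"x":0.4,"y":1.5,"z":0,"turn":0,"jaw":0}

```text
time: 11.75
ee_pos: [0.5137, -0.0224, 0.0193]
eef_rot: [-1.55, 0.298, -0.298]
contact_force: [-0.0, -0.2, 0.7]
grip_width: -0.0
```

```bash
python3 f.py
```

```text
11.75 [ -0.52707526 -16.81011642] 19.34966448248758 F rail [ 0.02140741 -0.23755314] 0.7265322285288436
```

Request:
arm_command:
  commands:
    - {"x":0.4,"y":1.5,"z":0,"turn":0,"jaw":0}
    - {"x":0.4,"y":1.5,"z":0,"turn":0,"jaw":0}
    - {"x":0.2,"y":1,"z":0,"turn":0,"jaw":0}

```text
time: 12.0
ee_pos: [0.5141, -0.0207, 0.0193]
eef_rot: [-1.552, 0.3, -0.299]
contact_force: [-1.4, -8.0, 2.6]
grip_width: 0.0
```

```bash
python3 f.py
```

```text
12.0 [ -0.51673013 -15.08030397] 19.31551579428346 F rail [ 0.62343447 -8.10025718] 2.6496482419761804
```

Along-fence push is now about 8 N with almost no side load. Continuing.

Request:
arm_command:
  commands:
    - {"x":0.6,"y":1,"z":0,"turn":0,"jaw":0}
    - {"x":0.6,"y":1,"z":0,"turn":0,"jaw":0}

```text
time: 12.17
ee_pos: [0.5143, -0.0201, 0.0193]
eef_rot: [-1.553, 0.302, -0.299]
contact_force: [-4.7, -8.8, 6.0]
grip_width: -0.0
```

```bash
python3 f.py
```

```text
12.1667 [ -0.4581072  -14.42185713] 19.30050351291112 F rail [-2.40612332 -9.73053853] 5.986947202167143
```

Request:
arm_command:
  commands:
    - {"x":0.4,"y":1,"z":0,"turn":0,"jaw":0}
    - {"x":0.4,"y":1,"z":0,"turn":0,"jaw":0}

```text
time: 12.33
ee_pos: [0.5148, -0.0183, 0.0192]
eef_rot: [-1.554, 0.303, -0.299]
contact_force: [-4.6, -10.3, 6.1]
grip_width: -0.006
```

```bash
python3 f.py; python3 chk.py 12
```

```text
12.3333 [ -0.43351054 -12.59627874] 19.227158141854545 F rail [ -1.88348016 -11.14081368] 6.1239328923064855
12.3333 tcp rail mm [ -0.43351054 -12.59627874] z 19.227158141854545 F [ -4.55411073 -10.34046916   6.12393289]
can rail mm [14.8 53.5] 1.838429134082111e-10
can rail mm [11.5 48.1] 1.7838782947417573e-10
can rail mm [13.  50.3] 3.4842292635287966
```

View pics/w12.png

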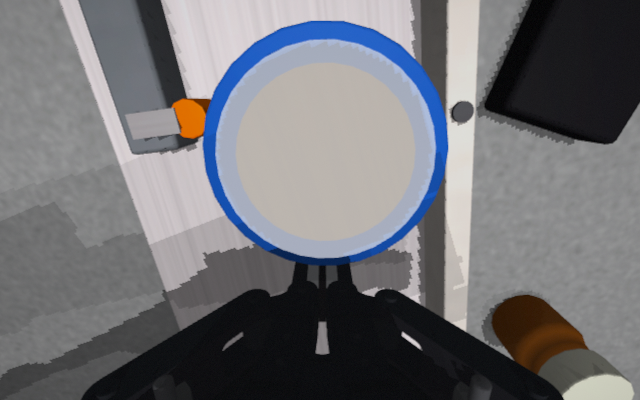

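Request:
arm_command:
  commands:
    - {"x":0.3,"y":1,"z":0,"turn":0,"jaw":0}
    - {"x":0.3,"y":1,"z":0,"turn":0,"jaw":0}
    - {"x":0.3,"y":1,"z":0,"turn":0,"jaw":0}

```text
time: 12.73
ee_pos: [0.5156, -0.0153, 0.0192]
eef_rot: [-1.554, 0.303, -0.299]
contact_force: [-5.6, -10.0, 6.0]
grip_width: -0.005
```

```bash
python3 f.py
```

```text
12.7333 [-0.36868813 -9.49358411] 19.224271464970958 F rail [ -3.00406033 -11.09023372] 6.0326385373008184
```

Request:
arm_command:
  commands:
    - {"x":0.3,"y":1,"z":0,"turn":0,"jaw":0}
    - {"x":0.3,"y":1,"z":0,"turn":0,"jaw":0}
    - {"x":0.3,"y":1,"z":0,"turn":0,"jaw":0}

```text
time: 12.98
ee_pos: [0.5164, -0.0122, 0.0192]
eef_rot: [-1.554, 0.303, -0.299]
contact_force: [-3.5, -8.3, 5.9]
grip_width: 0.0
```

```bash
python3 f.py
```

```text
12.9833 [-0.30845927 -6.31493086] 19.18635628706914 F rail [-1.40744923 -8.8673704 ] 5.9255343651648795
```

Request:
arm_command:
  commands:
    - {"x":0.4,"y":1.5,"z":0,"turn":0,"jaw":0}
    - {"x":0.4,"y":1.5,"z":0,"turn":0,"jaw":0}
    - {"x":0.4,"y":1.5,"z":0,"turn":0,"jaw":0}
    - {"x":0.4,"y":1.5,"z":0,"turn":0,"jaw":0}
    - {"x":0.4,"y":1.5,"z":0,"turn":0,"jaw":0}

```text
time: 13.4
ee_pos: [0.5185, -0.0045, 0.0192]
eef_rot: [-1.554, 0.303, -0.299]
contact_force: [-4.7, -8.3, 5.5]
grip_width: -0.001
```

```bash
python3 f.py
```

```text
13.4 [-0.22432574  1.64739213] 19.171220039000968 F rail [-2.50436573 -9.21311624] 5.45505875204825
```

Request:
arm_command:
  commands:
    - {"x":0.4,"y":1.5,"z":0,"turn":0,"jaw":0}
    - {"x":0.4,"y":1.5,"z":0,"turn":0,"jaw":0}
    - {"x":0.4,"y":1.5,"z":0,"turn":0,"jaw":0}
    - {"x":0.4,"y":1.5,"z":0,"turn":0,"jaw":0}
    - {"x":0.4,"y":1.5,"z":0,"turn":0,"jaw":0}

```text
time: 13.82
ee_pos: [0.5205, 0.0032, 0.0191]
eef_rot: [-1.553, 0.303, -0.298]
contact_force: [-3.6, -7.2, 4.0]
grip_width: 0.001
```

```bash
python3 f.py; python3 chk.py 13
```

```text
13.8167 [-0.1552857   9.67610524] 19.093549460606436 F rail [-1.73967209 -7.82991185] 3.9982786963238572
13.8167 tcp rail mm [-0.1552857   9.67610524] z 19.093549460606436 F [-3.60396469 -7.16557165  3.9982787 ]
can rail mm [15.7 76.4] 8.029590548528432e-11
can rail mm [11.7 70.6] 6.635853475940873e-11
can rail mm [13.5 72.8] 4.374962409750534
```

View pics/w13.png

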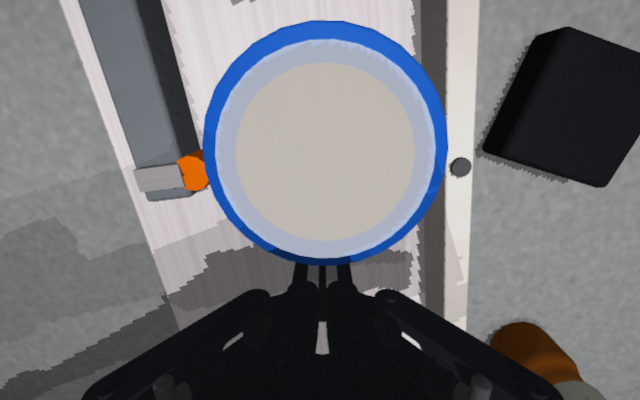

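View pics/m13.png

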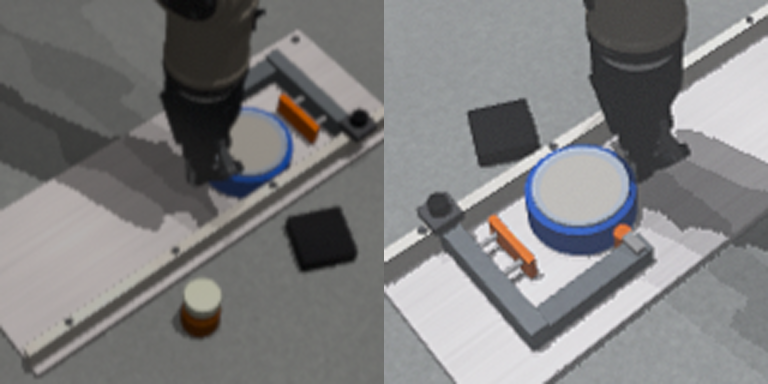

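Pin is abreast and pushed back, and the canister is on the fence. Continuing toward the bumper.

Request:
arm_command:
  commands:
    - {"x":0.5,"y":2,"z":0,"turn":0,"jaw":0}
    - {"x":0.5,"y":2,"z":0,"turn":0,"jaw":0}
    - {"x":0.5,"y":2,"z":0,"turn":0,"jaw":0}
    - {"x":0.5,"y":2,"z":0,"turn":0,"jaw":0}
    - {"x":0.5,"y":2,"z":0,"turn":0,"jaw":0}
    - {"x":0.5,"y":2,"z":0,"turn":0,"jaw":0}

```text
time: 14.47
ee_pos: [0.5238, 0.0159, 0.0191]
eef_rot: [-1.553, 0.302, -0.298]
contact_force: [-3.8, -5.0, 3.5]
grip_width: 0.004
```

```bash
python3 f.py
```

```text
14.4667 [-0.06186303 22.82656775] 19.0741715829803 F rail [-2.4284947 -5.7732058] 3.526255848332577
```

Request:
arm_command:
  commands:
    - {"x":0.4,"y":1.5,"z":0,"turn":0,"jaw":0}
    - {"x":0.4,"y":1.5,"z":0,"turn":0,"jaw":0}
    - {"x":0.4,"y":1.5,"z":0,"turn":0,"jaw":0}
    - {"x":0.4,"y":1.5,"z":0,"turn":0,"jaw":0}
    - {"x":0.4,"y":1.5,"z":0,"turn":0,"jaw":0}
    - {"x":0,"y":0,"z":0,"turn":0,"jaw":0}

```text
time: 14.97
ee_pos: [0.526, 0.0243, 0.019]
eef_rot: [-1.552, 0.301, -0.298]
contact_force: [-2.1, -3.6, 1.1]
grip_width: 0.002
```

```bash
python3 f.py; python3 chk.py 14
```

```text
14.9667 [ 0.05670597 31.47617596] 19.039861359220563 F rail [-1.10497765 -4.00699554] 1.0603552103023788
14.9667 tcp rail mm [ 0.05670597 31.47617596] z 19.039861359220563 F [-2.05250278 -3.61444618  1.06035521]
can rail mm [16.9 97.2] 9.160063599003997e-11
can rail mm [11.7 90.9] 2.4822210093226403e-10
can rail mm [14.1 93.2] 5.8283078301555165
```

View pics/w14.png

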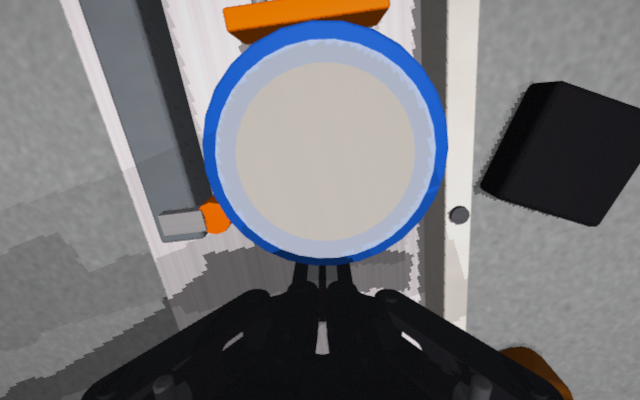

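View pics/m14.png

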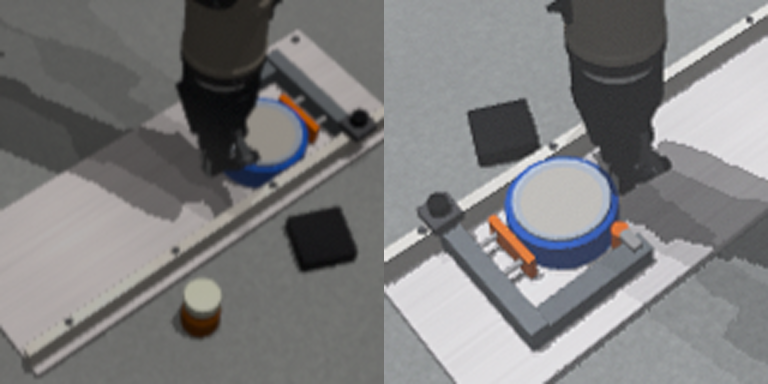

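At the bumper (plate at (305,15) in the wrist view). Another 8 mm, then fine steps.

Request:
arm_command:
  commands:
    - {"x":0.4,"y":1.5,"z":0,"turn":0,"jaw":0}
    - {"x":0.4,"y":1.5,"z":0,"turn":0,"jaw":0}
    - {"x":0.4,"y":1.5,"z":0,"turn":0,"jaw":0}
    - {"x":0.4,"y":1.5,"z":0,"turn":0,"jaw":0}
    - {"x":0.4,"y":1.5,"z":0,"turn":0,"jaw":0}
    - {"x":0,"y":0,"z":0,"turn":0,"jaw":0}

```text
time: 15.62
ee_pos: [0.528, 0.0319, 0.019]
eef_rot: [-1.552, 0.301, -0.297]
contact_force: [-2.5, -3.9, 2.0]
grip_width: 0.001
```

```bash
python3 f.py
```

```text
15.6167 [ 0.12791187 39.32271975] 19.0151253304608 F rail [-1.51268151 -4.37354255] 1.9549760868311445
```

Request:
arm_command:
  commands:
    - {"x":0.25,"y":1,"z":0,"turn":0,"jaw":0}
    - {"x":0.25,"y":1,"z":0,"turn":0,"jaw":0}
    - {"x":0,"y":0,"z":0,"turn":0,"jaw":0}

```text
time: 15.87
ee_pos: [0.5285, 0.0339, 0.019]
eef_rot: [-1.552, 0.301, -0.297]
contact_force: [-3.2, -4.3, 3.5]
grip_width: -0.001
```

```bash
python3 f.py; python3 chk.py 15
```

```text
15.8667 [ 0.09500092 41.36008614] 19.01542528810527 F rail [-2.03597053 -4.96125945] 3.4912967874931167
15.8667 tcp rail mm [ 0.09500092 41.36008614] z 19.01542528810527 F [-3.18881767 -4.31169493  3.49129679]
can rail mm [ 15.9 106.9] 1.6645334580020984e-10
can rail mm [ 11.7 100.9] 6.928199300318517e-11
can rail mm [ 13.6 103.1] 4.620838194776824
```

View pics/w15.png

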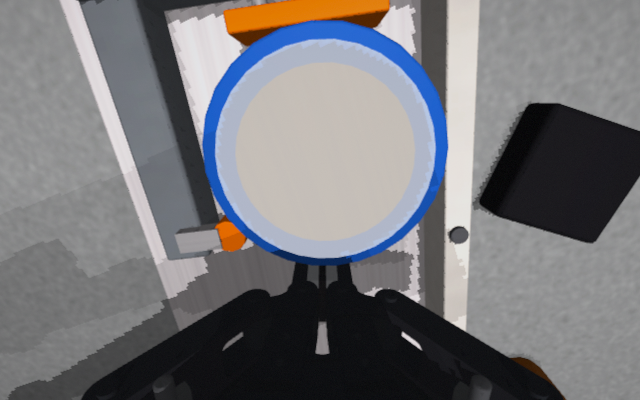

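View pics/m15.png

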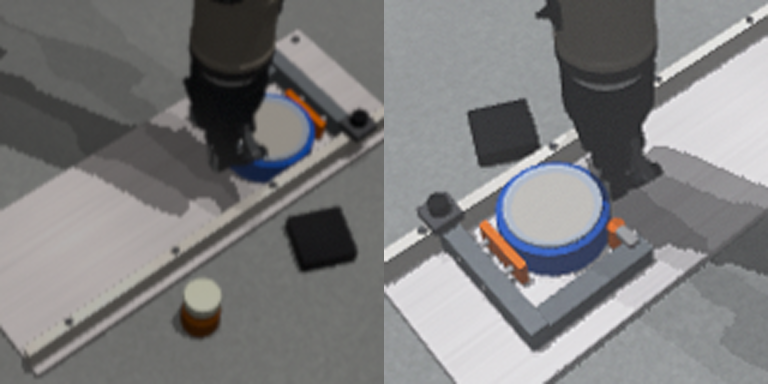

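Run:
```python
from h import *
p=np.load('rail.npy');o=status.get_obs()
c=wristcam('w15',o['ee_pos'],o['eef_rot'])
print('pin',wr(p,ray(c,(232,236),.041)[:2])*1000,'can',wr(p,canfit([c])[0][0])*1000)
```

```text
pin [-37.06118931  71.28632868] can [ 10.15013357 101.69030505]
```

Request:
arm_command:
  commands:
    - {"x":0.25,"y":1,"z":0,"turn":0,"jaw":0}
    - {"x":0.2,"y":0.8,"z":0,"turn":0,"jaw":0}
    - {"x":0,"y":0,"z":0,"turn":0,"jaw":0}

```text
time: 16.27
ee_pos: [0.5291, 0.0359, 0.019]
eef_rot: [-1.552, 0.301, -0.297]
contact_force: [-2.9, -3.3, 2.6]
grip_width: -0.003
```

```bash
python3 f.py; python3 chk.py 16;  python3 - <<'E'
from h import *
im=cv2.imread('pics/w16.png')[0:300,130:480]; cv2.imwrite('pics/w16c.png',cv2.resize(im,None,fx=2,fy=2,interpolation=cv2.INTER_CUBIC))
E
```

```text
16.2667 [ 0.15291621 43.47957971] 19.013014996411034 F rail [-1.94920527 -3.93156942] 2.5984190262885245
16.2667 tcp rail mm [ 0.15291621 43.47957971] z 19.013014996411034 F [-2.85256123 -3.33459648  2.59841903]
can rail mm [ 15.8 109.2] 2.1228274541887676e-10
can rail mm [ 11.5 102.8] 1.1125024590937314e-10
can rail mm [ 13.5 105.1] 5.1185103185775995
```

View pics/w16c.png

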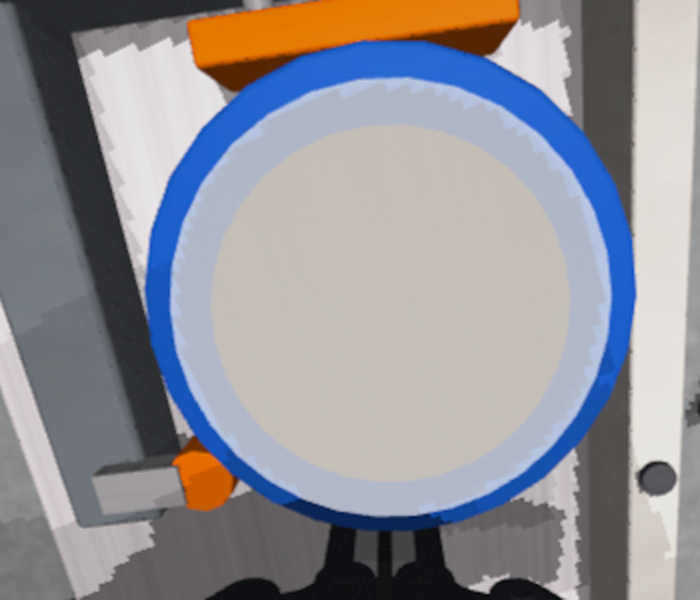

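Keeper reads the same x as when it was out (-37 mm in the wrist measurement), with the canister about 32.5 mm past it. One more millimetre for margin, then back off.

Request:
arm_command:
  commands:
    - {"x":0.25,"y":1,"z":0,"turn":0,"jaw":0}
    - {"x":0,"y":0,"z":0,"turn":0,"jaw":0}

```text
time: 16.58
ee_pos: [0.5293, 0.037, 0.019]
eef_rot: [-1.552, 0.301, -0.297]
contact_force: [-4.1, -3.8, 2.2]
grip_width: -0.002
```

Request:
arm_command:
  commands:
    - {"x":-0.2,"y":-0.8,"z":0,"turn":0,"jaw":0}
    - {"x":-0.2,"y":-0.8,"z":0,"turn":0,"jaw":0}
    - {"x":-0.2,"y":-0.8,"z":0,"turn":0,"jaw":0}
    - {"x":-0.4,"y":-1.5,"z":0,"turn":0,"jaw":0}
    - {"x":-1,"y":-4,"z":0,"turn":0,"jaw":0}
    - {"x":-2,"y":-8,"z":0,"turn":0,"jaw":0}
    - {"x":-4,"y":-16,"z":0,"turn":0,"jaw":0}
    - {"x":-5,"y":-20,"z":0,"turn":0,"jaw":0}
    - {"x":0,"y":0,"z":0,"turn":0,"jaw":0}

```text
time: 17.33
ee_pos: [0.5161, -0.0189, 0.0193]
eef_rot: [-1.552, 0.303, -0.302]
contact_force: [-1.5, -1.0, -0.5]
grip_width: 0.0
```

```bash
python3 f.py; python3 chk.py 17
```

```text
17.3333 [  1.01132217 -12.87366958] 19.29738131130568 F rail [-1.2528832  -1.34897569] -0.47503252183988615
17.3333 tcp rail mm [  1.01132217 -12.87366958] z 19.29738131130568 F [-1.54505629 -1.00112575 -0.47503252]
can rail mm [  5.9 106.1] 1.7654051819363098e-10
can rail mm [ 11.4 104.1] 2.600304287798592e-10
can rail mm [  9.1 104.8] 2.131137594375516
```

View pics/m17.png

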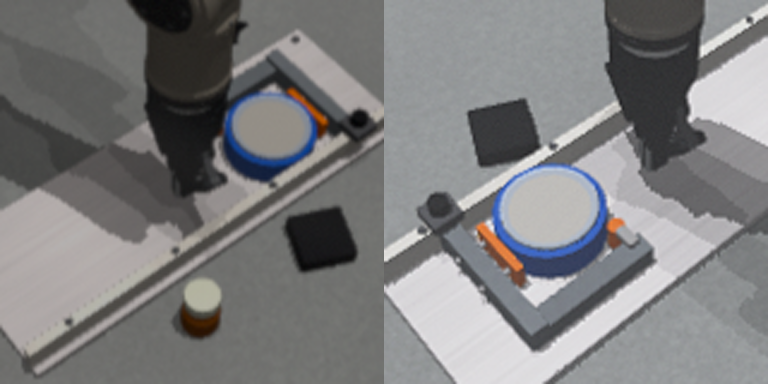

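View pics/w17.png

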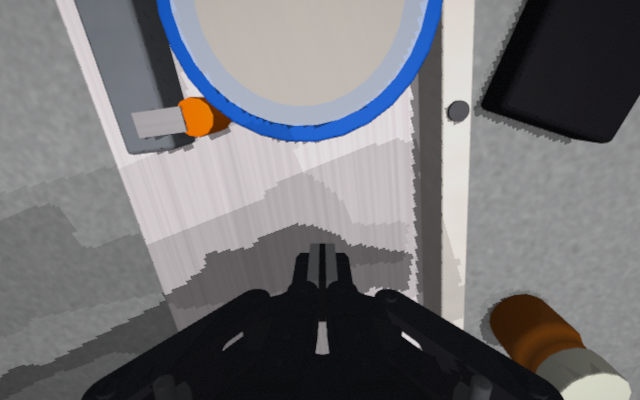

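Request:
arm_command:
  commands:
    - {"x":0,"y":-5,"z":20,"turn":0,"jaw":0}
    - {"x":0,"y":-5,"z":30,"turn":0,"jaw":0}
    - {"x":0,"y":0,"z":35,"turn":0,"jaw":0}
    - {"x":0,"y":0,"z":35,"turn":0,"jaw":0}
    - {"x":0,"y":10,"z":30,"turn":0,"jaw":0}
    - {"x":0,"y":30,"z":0,"turn":0,"jaw":0}
    - {"x":0,"y":30,"z":0,"turn":0,"jaw":0}
    - {"x":0,"y":0,"z":0,"turn":0,"jaw":0}
    - {"x":0,"y":0,"z":0,"turn":0,"jaw":0}

```text
time: 18.23
ee_pos: [0.5176, 0.0492, 0.1695]
eef_rot: [-1.55, 0.293, -0.294]
contact_force: [-0.3, -1.1, 1.0]
grip_width: 0.0
```

```bash
python3 chk.py 18
python3 - <<'E'
from h import *
p=np.load('rail.npy');o=status.get_obs()
c=wristcam('w18',o['ee_pos'],o['eef_rot']); x=canfit([c])[0][0]
print('can',wr(p,x)*1000)
E
```

```text
18.2333 tcp rail mm [-14.27955986  53.56719076] z 169.51431143901743 F [-0.27561878 -1.14924912  1.01351403]
can rail mm [  6.3 106.1] 1.5619252863082256e-10
can rail mm [ 11.3 104.2] 1.8536570457258825e-10
can rail mm [  9.3 104.9] 1.799780973139344
can [ 11.20504123 101.13996344]
```

View pics/w18.png

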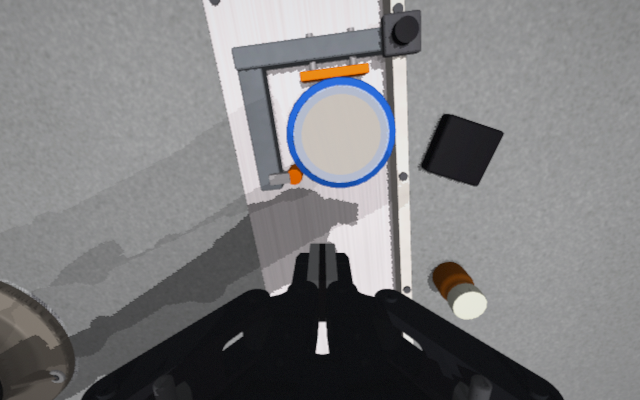

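View pics/m18.png

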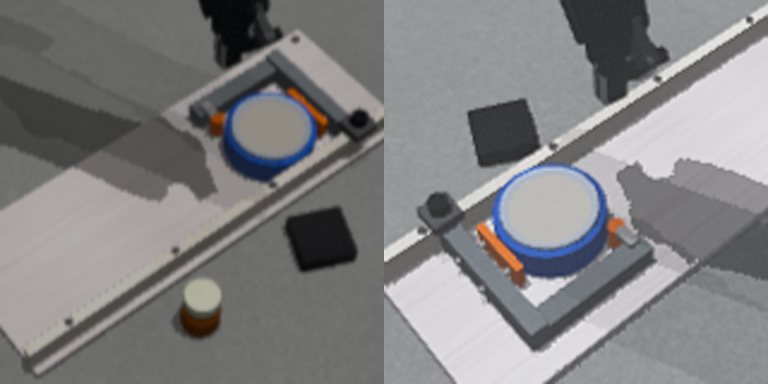

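The wrist view shows the canister (341,132) held between keeper (295,175), which is out behind it, and bumper (335,73), and touching the fence (395,130). I'll do a quick check of bumper travel, keeper travel and bystanders, then hand in.

Run:
```python
from h import *
p=np.load('rail.npy')
def org(f,lo=(3,170,120),hi=(16,255,255)):
    c=load(f); h=cv2.cvtColor(c['pixels'],cv2.COLOR_BGR2HSV); m=cv2.inRange(h,lo,hi); n,l,s,ce=cv2.connectedComponentsWithStats(m)
    return [(int(s[i][4]),np.round(ce[i],1)) for i in range(1,n) if s[i][4]>8],c
for f in ('d3','d18','s3','s18'):
    r,c=org(f)
    print(f,[(a,q,np.round(wr(p,ray(c,q,.035)[:2])*1000,1)) for a,q in r if 200<q[0]<420])
for f in ('s0','d0'): pass
a=load('scene0')['pixels'].astype(int);b=load('s18')['pixels'].astype(int)
for n,(u,v) in dict(spool=(243,248),vial=(344,228),chip=(394,199)).items():
    d=np.abs(a-b).max(2)[v-18:v+18,u-18:u+18]; print(n,'px changed',(d>60).sum())
print(status.get_obs()['time'])
```

```text
d3 [(64, array([252.3, 269.1]), array([ 14.2, 146.1])), (14, array([295.6, 263.1]), array([-34. ,  69.8]))]
d18 [(15, array([295.5, 263. ]), array([-33.7,  69.7])), (77, array([247.9, 272.8]), array([ 12.9, 158.1]))]
s3 [(52, array([384.5, 146.5]), array([  9.5, 150.4])), (18, array([350.3, 149.1]), array([-39.5,  73. ]))]
s18 [(42, array([387.9, 143.8]), array([  8.4, 163.7])), (14, array([350.4, 148.9]), array([-39.9,  73.6]))]
spool px changed 0
vial px changed 2
chip px changed 0
18.3833
```

Bumper is pressed in by about 12 mm, the keeper is back where it started (within 0.5 mm), and the bystanders haven't moved. Handing in.

```bash
python3 -c "
from plant import sign_off
print(sign_off())"
```

```text
the job is handed in; nothing more can be done
None
```

The canister is in the nest, past the keeper, against the fence and pressing the bumper in. I handed the job in at about 18.4 s, with no verdict reported.

**What I did:** I pushed the blue canister to the fence with the shut fingertips, low on its side, and slid it along. At the keeper the slanted push loaded the fence too much: the reported tool force reached about 18 N, against the 25 N limit. So I backed off, squared the push and went past the keeper with about 13 N at most. I then pressed the bumper in, backed straight off and raised the tool clear.

**Last checks:**
- **Canister position:** it sits at rail y of about 101 to 106 mm, roughly 32 mm past the keeper pin, which I measured at y of about 71 mm.
- **Bumper and keeper:** the bumper is pressed in by about 12 to 13 mm. The keeper is back to within 0.6 mm of its starting position.
- **Bystanders:** almost no pixels changed at the spool, vial and chip box, so they did not move visibly.

**Disagreements:**
- **Canister x:** the cameras differed on the final value: scene 6.3 mm, side 11.3 mm and wrist 11.2 mm. The two-camera fit gave 9.3 mm, and the pictures show it touching the fence. The scene value alone would fall just short of the 7 mm limit; I took it to be the least reliable of the three.
- **Upward tool force:** up to 8 N was reported while pushing. I could not explain all of it by friction, but no tipping was visible.

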